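# Scrape the flat plate clean and set out the copper jugs on it

## Task

The copper jugs hanging on the rack are to be checked on the flat steel plate, which must be clean first: lift the scraper off the hook of its stand, with it push every copper offcut off the plate into the scrap tray alongside, and hang the scraper back on its hook. Only then lift each jug off its hooks and set it down gently, upright and wholly on the plate, with its spout pointing straight away from the scrap tray. Do not knock a jug over, and leave the hammer, the white jar and the glass cup alone.

Things in the scene. Friction and masses are not known exactly. Their poses are not given: they have to be found in the camera images.
- plate: heavy fixed steel flat plate, 240 mm (x) by 280 mm (y), its top 40 mm above its origin, which is the centre of its underside on the bench; +x points away from the robot, -y (its right side) to the scrap tray
- tray: fixed open wooden scrap tray, 260 mm (x) by 80 mm (y), walls 4 mm thick and 30 mm high, so its rim lies 10 mm lower than the plate's top; it stands 2 mm from the plate's -y side. Origin: centre of its underside; axes parallel to the plate's
- rack: fixed wooden rack: a board 430 mm long (y), 18 mm thick, 125 to 185 mm above the bench, on a leg at each end; its front face lies at x = 0 and looks along -x, to the robot. Four steel double hooks stand out from it along -x at y = -157.5, -52.5, 52.5 and 157.5 mm. Origin: on the bench under the middle of the board's front face
- rack_seat1 (a point): the rack's hook at y = -157.5 mm, a double hook: point midway between its prongs, level with their tops, where a bar's underside rests. Two 7 mm prongs, 52 mm apart along y, run level along -x, tops at 153.5 mm height; their tips turn up 20 mm at 85 to 100 mm from the board. Axes as the rack's
- rack_seat2 (a point): the rack's hook at y = -52.5 mm, a double hook: point midway between its prongs, level with their tops, where a bar's underside rests. Two 7 mm prongs, 52 mm apart along y, run level along -x, tops at 153.5 mm height; their tips turn up 20 mm at 85 to 100 mm from the board. Axes as the rack's
- rack_seat3 (a point): the rack's hook at y = 52.5 mm, a double hook: point midway between its prongs, level with their tops, where a bar's underside rests. Two 7 mm prongs, 52 mm apart along y, run level along -x, tops at 153.5 mm height; their tips turn up 20 mm at 85 to 100 mm from the board. Axes as the rack's
- rack_seat4 (a point): the rack's hook at y = 157.5 mm, a double hook: point midway between its prongs, level with their tops, where a bar's underside rests. Two 7 mm prongs, 52 mm apart along y, run level along -x, tops at 153.5 mm height; their tips turn up 20 mm at 85 to 100 mm from the board. Axes as the rack's
- stand: fixed stand with one double hook on a board 100 mm wide, 125 to 185 mm above the bench, on a post with a base slab 12 mm high; the board's front face lies at x = 0 and the hook points along -x, roughly to the robot. Origin: on the bench under the board's front face
- stand_seat (a point): the stand's double hook, 62 mm in front of its board: point midway between the prongs, level with their tops, where the scraper's bar rests. Two 7 mm prongs, 52 mm apart along y, level, tops at 153.5 mm height; their tips turn up 20 mm at 85 to 100 mm from the board. Axes as the stand's
- scraper: scraper, 0.24-0.4 kg: steel blade 140 mm long (y), 6 mm thick, under a wooden block 30 mm thick (18 to 42 mm up); above it a wooden handle bar along y, 118 mm long, 14 wide, 16 high, centre 108 mm above the blade's edge, on posts 52 mm either side. Pushes to +x or -x alike. Hangs by the bar on the stand's hook, blade 53 mm above the bench. Origin: middle of the blade's lower edge, z up
- jug1: copper jug, body 75 mm wide, 60 mm high, 0.2-0.4 kg; spout along +x (tip 70 mm out). Fixed overhead handle: dark wooden bar along y, 86 mm long, 12 wide, 14 high, its centre 115 mm above the origin, on a wire at each end; 48 mm free below the bar. Hangs by the bar on a rack hook, underside 45 mm above the bench, spout to the robot or to the rack. May be absent. Origin: centre of underside, z up
- jug2: copper jug, body 75 mm wide, 60 mm high, 0.2-0.4 kg; spout along +x (tip 70 mm out). Fixed overhead handle: dark wooden bar along y, 86 mm long, 12 wide, 14 high, its centre 115 mm above the origin, on a wire at each end; 48 mm free below the bar. Hangs by the bar on a rack hook, underside 45 mm above the bench, spout to the robot or to the rack. May be absent. Origin: centre of underside, z up
- jug3: copper jug, body 75 mm wide, 60 mm high, 0.2-0.4 kg; spout along +x (tip 70 mm out). Fixed overhead handle: dark wooden bar along y, 86 mm long, 12 wide, 14 high, its centre 115 mm above the origin, on a wire at each end; 48 mm free below the bar. Hangs by the bar on a rack hook, underside 45 mm above the bench, spout to the robot or to the rack. May be absent. Origin: centre of underside, z up
- jug4: copper jug, body 75 mm wide, 60 mm high, 0.2-0.4 kg; spout along +x (tip 70 mm out). Fixed overhead handle: dark wooden bar along y, 86 mm long, 12 wide, 14 high, its centre 115 mm above the origin, on a wire at each end; 48 mm free below the bar. Hangs by the bar on a rack hook, underside 45 mm above the bench, spout to the robot or to the rack. May be absent. Origin: centre of underside, z up
- offcut1: loose sawn copper offcut, bar 40 x 16 mm, 10 mm thick, 60 g, lying on the plate at the start; it may be absent. Origin: middle of its underside
- offcut2: loose sawn copper offcut, block 30 x 22 mm, 10 mm thick, 60 g, lying on the plate at the start; it may be absent. Origin: middle of its underside
- offcut3: loose sawn copper offcut, L-shaped piece 36 x 20 mm, 10 mm thick, 60 g, lying on the plate at the start; it may be absent. Origin: middle of its underside
- offcut4: loose sawn copper offcut, square block 26 x 26 mm, 10 mm thick, 60 g, lying on the plate at the start; it may be absent. Origin: middle of its underside
- offcut5: loose sawn copper offcut, T-shaped piece 34 x 24 mm, 10 mm thick, 60 g, lying on the plate at the start; it may be absent. Origin: middle of its underside
- plate_left (a point): point on the plate's top, 20 mm in from the middle of its left (+y) edge, the one opposite the scrap tray
- plate_right (a point): point on the plate's top, 20 mm in from the middle of its right (-y) edge, the one next to the scrap tray
- hammer: steel hammer with a 240 mm wooden handle lying beyond the plate; leave it alone. Origin: underside, under the handle, 50 mm from the head
- flux_jar: closed white jar with a black cap, 60 mm across, 75 mm high, between the robot and the plate; leave it alone. Origin: centre of its underside
- glass_cup: amber glass cup, 72 mm across, 75 mm high, beyond the plate; leave it alone. Origin: centre of its underside
Mind the look-alikes: they are no part of the job. What is shaped like the jug1 but yellow is not meant.

How it is judged:
On the way, in this order (a step that is already met when the one before it is completed fails the run):
1. the scraper is lifted off its hook and held clear of the stand (distance between scraper and stand_seat above 0.16 m and height (world z) of scraper above 0.035 m and contact force between the fingers and scraper above 1 N), for 0.2 s.
2. no offcut is left on the plate, with the scraper in hand and every jug still on its hooks (contact force between the fingers and scraper above 1 N and (height (world z) of offcut1 below 0.03 m or y of offcut1 in the frame of plate below -0.142 m) and (height (world z) of offcut2 below 0.03 m or y of offcut2 in the frame of plate below -0.142 m) and (height (world z) of offcut3 below 0.03 m or y of offcut3 in the frame of plate below -0.142 m) and (height (world z) of offcut4 below 0.03 m or y of offcut4 in the frame of plate below -0.142 m) and (height (world z) of offcut5 below 0.03 m or y of offcut5 in the frame of plate below -0.142 m) and height (world z) of each of jug1, jug2, jug3, jug4 above 0.036 m and distance of each of jug1, jug2, jug3, jug4 from where it was at the start of the episode below 0.08 m), for 0.2 s.
3. the scraper hangs on its stand's hook again, let go, every jug still on its hooks (x of scraper in the frame of stand between -0.09 and -0.008 m and y of scraper in the frame of stand between -0.03 and 0.03 m and z of scraper in the frame of stand between 0.047 and 0.06 m and angle between scraper's own z axis and vertical below 0.15 rad and linear speed of scraper below 0.03 m/s and contact force between the fingers and scraper below 0.1 N and height (world z) of each of jug1, jug2, jug3, jug4 above 0.036 m and distance of each of jug1, jug2, jug3, jug4 from where it was at the start of the episode below 0.08 m), for 0.3 s.
At the end, for the whole second after the job is handed in: Every offcut lies in the tray; the scraper hangs by its bar on both prongs of its hook; every jug stands upright (6 degrees), wholly on the plate (origin within 85 mm of its centre in x, 105 mm in y), spout within 20 degrees of straight away from the tray; all at rest and let go (x of offcut1 in the frame of tray between -0.13 and 0.13 m and y of offcut1 in the frame of tray between -0.04 and 0.04 m and z of each of offcut1, offcut2, offcut3, offcut4, offcut5 in the frame of tray below 0.036 m and x of offcut2 in the frame of tray between -0.13 and 0.13 m and y of offcut2 in the frame of tray between -0.04 and 0.04 m and x of offcut3 in the frame of tray between -0.13 and 0.13 m and y of offcut3 in the frame of tray between -0.04 and 0.04 m and x of offcut4 in the frame of tray between -0.13 and 0.13 m and y of offcut4 in the frame of tray between -0.04 and 0.04 m and x of offcut5 in the frame of tray between -0.13 and 0.13 m and y of offcut5 in the frame of tray between -0.04 and 0.04 m and x of scraper in the frame of stand between -0.09 and -0.008 m and y of scraper in the frame of stand between -0.03 and 0.03 m and z of scraper in the frame of stand between 0.047 and 0.06 m and angle between scraper's own z axis and vertical below 0.15 rad and linear speed of scraper below 0.03 m/s and contact force between the fingers and scraper below 0.1 N and x of jug1 in the frame of plate between -0.085 and 0.085 m and y of jug1 in the frame of plate between -0.105 and 0.105 m and z of jug1 in the frame of plate between 0.034 and 0.046 m and angle between each of jug1, jug2, jug3, jug4's own z axis and vertical below 0.1 rad and angle between the x axis of each of jug1, jug2, jug3, jug4 and the y axis of plate, either way round below 0.35 rad and (x of plate_left in the frame of jug1 above 0.06 m or x of plate_right in the frame of jug1 below -0.06 m) and linear speed of each of jug1, jug2, jug3, jug4 below 0.02 m/s and x of jug2 in the frame of plate between -0.085 and 0.085 m and y of jug2 in the frame of plate between -0.105 and 0.105 m and z of jug2 in the frame of plate between 0.034 and 0.046 m and (x of plate_left in the frame of jug2 above 0.06 m or x of plate_right in the frame of jug2 below -0.06 m) and x of jug3 in the frame of plate between -0.085 and 0.085 m and y of jug3 in the frame of plate between -0.105 and 0.105 m and z of jug3 in the frame of plate between 0.034 and 0.046 m and (x of plate_left in the frame of jug3 above 0.06 m or x of plate_right in the frame of jug3 below -0.06 m) and x of jug4 in the frame of plate between -0.085 and 0.085 m and y of jug4 in the frame of plate between -0.105 and 0.105 m and z of jug4 in the frame of plate between 0.034 and 0.046 m and (x of plate_left in the frame of jug4 above 0.06 m or x of plate_right in the frame of jug4 below -0.06 m)); the robot touches nothing.
It fails at once if a jug is knocked over or tipped more than 45 degrees (angle between any of jug1, jug2, jug3, jug4's own z axis and vertical above 0.79 rad).
It fails at once if a jug is dropped (falls faster than 0.4 m/s with no finger on it, as from 8 mm or more) ((linear speed of jug1 above 0.4 m/s and contact force between the fingers and jug1 below 0.1 N) or (linear speed of jug2 above 0.4 m/s and contact force between the fingers and jug2 below 0.1 N) or (linear speed of jug3 above 0.4 m/s and contact force between the fingers and jug3 below 0.1 N) or (linear speed of jug4 above 0.4 m/s and contact force between the fingers and jug4 below 0.1 N)).
It fails at once if a jug is banged down on the plate (more than 80 N) (contact force between any of jug1, jug2, jug3, jug4 and plate above 80 N).
It fails at once if the hammer, the white jar or the glass cup is moved more than 25 mm (distance of any of hammer, flux_jar, glass_cup from where it was at the start of the episode above 0.025 m).
Of jug1, jug2, jug3, jug4 only 3 to 4 are there at a start; the rules pass over those that are not, and their reading is None.
Of offcut1, offcut2, offcut3, offcut4, offcut5 only 3 to 5 are there at a start; the rules pass over those that are not, and their reading is None.
At some moment in a run one of offcut1, offcut2, offcut3, offcut4, offcut5 may be knocked a few centimetres aside while the robot is not near it.
It also fails if it takes over 210 s, if anything falls off the work surface, if the arm or the gripper's body presses on something with over 40 N, if the wrist force passes 120 N, or if a joint passes its speed limit or range.

## Robot

A 7-joint arm with a two-finger parallel gripper is mounted at the origin on the work surface. World frame = base frame: x ahead of the robot, y to its left, z up, the work surface at z = 0. Lengths are in m, angles in rad, forces in N, time in s.
With the tool pointing down it reaches from about 0.425 to 0.875 m from the base axis. Payload 4.7 kg.
Tool frame: the origin (TCP) lies on the centre line of the jaws, within the pads' length; the fingertips stand ahead of it and the grasp point (between the pads) lies 8 mm behind it (env.tip_extent is the z of the fingertips in the tool frame, in m); z points along the fingers, y is the line along which they close (so a half turn about z gives the same grasp; the last joint's range is limited). The gripper opens to 85 mm and grips with 20 to 120 N. Pads are 22 mm wide; open, the fingers measure 114 mm over their backs; the gripper's body (76 mm by 85 mm) begins 54 mm behind the grasp point. The pads swing forward as they close: fully open they stand 13 mm farther back than shut.
Start: joints at [-1.334, 0.321, -0.07, 1.45, 0.023, 1.371, -0.057], TCP at [0.144, 0.634, 0.242] pointing down, gripper open.
Joint ranges: [-2.86, 2.86], [-0.3, 2.09], [-1.38, 1.24], [0.06, 2.45], [-1.56, 4.7], [0.09, 2.05], [-2.69, 2.69]. Speed limits (rad/s): [2.57, 2.57, 3.14, 3.14, 3.14, 3.14, 3.14].

## Interface

Orientations are given as a rotation vector (axis times angle).
In Python, from bench import env gives the robot as it stands.
- The arm moves only by the tool send_rows, never from a script. Its argument "series" is a list that holds one entry, the list of rows, each a list of 5 numbers: the closure, from -1 (fully open) to 1 (shut), then the shift along the tool's x, y, z as a fraction of full scale, then the turn about the tool's z as a fraction of full scale. A call has 1 to 10 rows; each row shifts and turns the commanded pose from where the row before left it, along the tool's axes as they then stand; what a row does not reach is not made up. Full scale, the value 1, is 120 mm for a shift and 0.1 rad for a turn. A row lasts 1/12 s, in which the tool goes at most 41.7 mm and 7.16 degrees, less where a joint would pass 70% of its speed; a pose out of reach is approached as far as the arm can. A call with a number of a shift or a turn outside -1 to 1 is refused whole. A call with a gripper value outside its range is refused whole. The fingers move at their own pace and stop on an object; "force" is the grip in N (left out, the last holds). Time passes only in rows, so rows that do not move let the fingers close. It gives the time, the measured TCP pose, the force, the opening and the grip force at its end, in the units of the state.
- env.state(): the state, without advancing time (a new reading comes with each control period).
- env.grab_frame(name): name is "side" or "top"; returns (picture, depth): 420x560x3 uint8, red, green, blue; 420x560 float32, m along the optical axis (not along the pixel's ray), 0 where there is no reading.
- env.get_calibration(name): a dict with "fx", "fy", "cx", "cy" (pixels), "xyz" and "attitude" of the camera in the world. Camera axes: x right, y down, z forward; pixel columns grow to the right and rows downward; lengths in m; the calibration is good to about 2 mm. A picture is of the moment at which its call begins. get_calibration takes no time and is no camera call.
- env.close_job(): hands the job in; it is judged then, once.
The state is a dict: "time_s": time; "joints": joint angles; "dq": joint speeds; "effort": joint torques, N m; "ee_pos": TCP position; "tcp_rot": TCP orientation; "force": force on the tool from outside, world axes, zero at the start; "moment": the same for the moment, N m; "width": finger opening in m; "gripper_force": force on a finger pad.
Only numpy, scipy, OpenCV 4.12 (cv2) and the standard library are available. Lean on these libraries where they do the work, as an engineer would, in place of code of your own. Each camera call takes 0.05 s, during which the arm holds its last target. There are 200 camera calls.

## Working session

There is one attempt and no reset: what is moved stays moved. The work goes in short steps, Python scripts to look and compute and a tool call to move; the robot and the scene stay as the last step left them, time stands still between calls to the robot, and variables do not carry over. Pictures are saved under pics/ and viewed, at most 14 in all, crops included, and the job is handed in when it is done.

Besides the shell and the picture viewer there is one more tool, called by a JSON object that holds its "op" and its "data", one argument or row to a line. send_rows: Moves the arm, as the interface text tells. Shift numbers are shares of 120 mm and turn numbers shares of 0.1 rad, none past 1 either way. Its arguments: {"type":"object","properties":{"series":{"type":"array","items":{"type":"array","items":{"type":"array","items":{"type":"number","minimum":-1,"maximum":1}}}},"force":{"type":"number"}},"required":["series"]}

```bash
mkdir -p pics; ls
python3 - <<'E'
from bench import env
import cv2,numpy as np
s=env.state();print(s, env.tip_extent)
for n in("top","side"):
    p,d=env.grab_frame(n);c=env.get_calibration(n);print(n,c)
    cv2.imwrite(f"pics/{n}0.png",cv2.resize(p[:,:,::-1],(800,600),interpolation=cv2.INTER_CUBIC));np.savez(f"{n}0.npz",p=p,d=d)
E
```

```text
pics
{'time_s': 0.0, 'joints': array([-1.33389699,  0.32184696, -0.07007635,  1.45168605,  0.02258993,
        1.37080142, -0.05691128]), 'dq': array([-2.01860268e-03,  2.75664970e-05,  1.98392926e-03, -7.87994518e-04,
        2.06970877e-04, -8.74373059e-04, -9.62095626e-04]), 'effort': array([-6.77433695e-05, -4.93580389e+01, -3.82501641e-01, -3.14338088e+01,
        1.27311662e-02,  1.14028738e-02, -2.21704886e-05]), 'ee_pos': array([0.14355759, 0.63341177, 0.24120231]), 'tcp_rot': array([-3.49219865e-01, -3.12199454e+00,  3.06436283e-03]), 'force': array([ 0.97961004, -0.42504946,  0.04419534]), 'moment': array([0.00034988, 0.00956546, 0.06032571]), 'gripper_force': 0.0, 'width': 0.08539121763482643} 0.011
top {'fx': 411.3266344326238, 'fy': 411.3266344326238, 'cx': 276.89026577866986, 'cy': 213.8390290549839, 'xyz': array([0.26419783, 0.0179326 , 1.2843964 ]), 'attitude': array([-2.17118803,  2.05227103, -0.2134664 ])}
side {'fx': 381.7621471062408, 'fy': 381.7621471062408, 'cx': 281.1124547037221, 'cy': 209.86453050967646, 'xyz': array([ 0.42670588, -0.65454749,  0.85220129]), 'attitude': array([-2.37602733,  0.11931503, -0.06235263])}
```

View pics/top0.png

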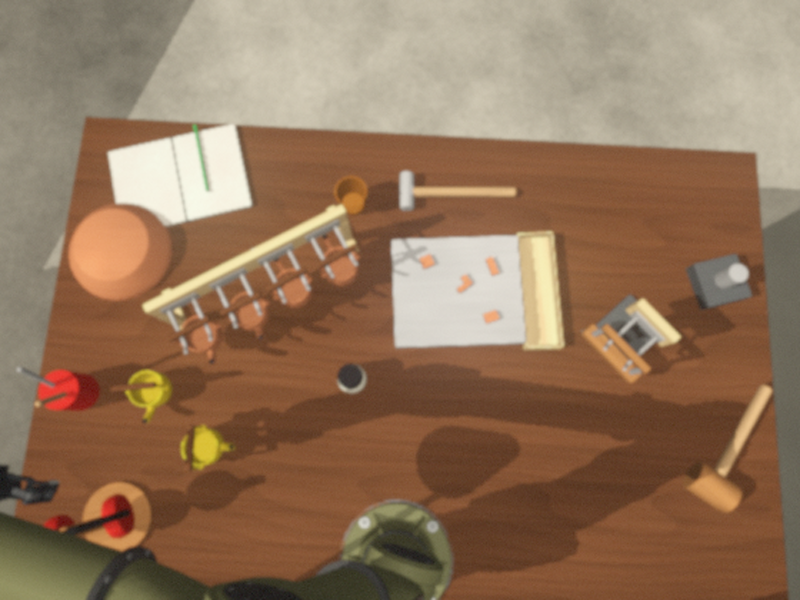

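View pics/side0.png

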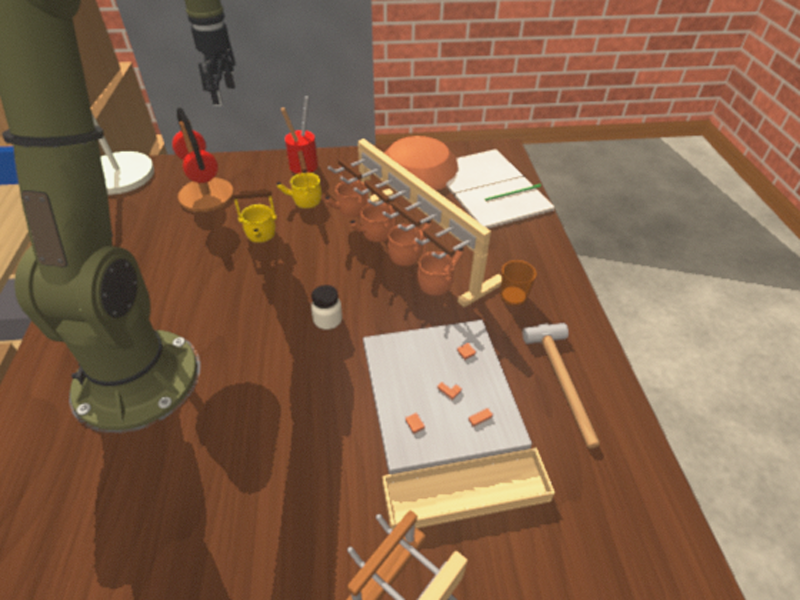

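The top view shows four jugs on the rack (left of centre), four offcuts on the plate near (428,261), (464,284), (492,266) and (491,317), and the scraper on its stand at about (617,352). The side view agrees, and the yellow pots are decoys.

```bash
cat > h.py <<'E'
import numpy as np,cv2
from scipy.spatial.transform import Rotation as R
from bench import env
def ray(n,u,v):
    c=env.get_calibration(n);M=R.from_rotvec(c['attitude']).as_matrix()
    d=np.stack([(np.asarray(u)-c['cx'])/c['fx'],(np.asarray(v)-c['cy'])/c['fy'],np.ones(np.shape(u))],-1)@M.T
    return np.asarray(c['xyz']),d
def at_z(n,u,v,z):
    o,d=ray(n,np.asarray(u,float),np.asarray(v,float));t=(z-o[2])/d[...,2];return o+d*t[...,None]
def cloud(n,d):
    v,u=np.mgrid[:420,:560];o,r=ray(n,u.astype(float),v.astype(float));return o+r*d[...,None]
def proj(n,P):
    c=env.get_calibration(n);M=R.from_rotvec(c['attitude']).as_matrix()
    q=(np.asarray(P)-c['xyz'])@M;return q[...,:2]/q[...,2:]*[c['fx'],c['fy']]+[c['cx'],c['cy']]
def crop(p,x,y,w,h,size):
    return cv2.resize(p[y:y+h,x:x+w,::-1],size,interpolation=cv2.INTER_CUBIC)
E
python3 - <<'E'
from h import *
D=np.load('top0.npz');p,d=D['p'],D['d'];C=cloud('top',d)
cv2.imwrite('pics/rack.png',crop(p,95,135,165,124,(800,600)))
a=crop(p,398,195,90,90,(400,400));b=crop(p,265,155,135,101,(400,300))
im=np.zeros((600,800,3),np.uint8);im[:400,:400]=a;im[:300,400:]=b
S=np.load('side0.npz');im[300:,400:]=crop(S['p'],220,110,130,98,(400,300));cv2.imwrite('pics/mix.png',im)
def rect(m,name):
    P=C[m][:,:2]
    n,l=cv2.connectedComponents(m.astype(np.uint8))
    for i in range(1,n):
        k=l==i
        if k.sum()<25: continue
        r=cv2.minAreaRect(C[k][:,:2].astype(np.float32)*1000)
        v,u=np.argwhere(k).mean(0);print(name,k.sum(),'px',u.round(),v.round(),np.round(r[0]),np.round(r[1]),round(r[2],1),'z',np.median(C[k][:,2]).round(3))
z=C[...,2];x=C[...,0];ins=(x>0.25)&(x<1)&(np.abs(C[...,1])<.7)
hsv=cv2.cvtColor(p,cv2.COLOR_RGB2HSV)
print('bench z',np.median(z[300:330,250:300]))
rect(ins&(z>.035)&(z<.046)&(hsv[...,1]<60),'plate')
rect(ins&(z>.178)&(z<.2),'boards')
rect(ins&(z>.145)&(z<.178),'mid')
rect(ins&(z>.03)&(z<.06)&(hsv[...,1]>90)&(C[...,1]<.02)&(C[...,1]>-.27)&(hsv[...,0]<14),'offc')
E
```

```text
bench z -0.0007582174305844624
plate 6206 px 319.0 204.0 [ 566. -103.] [241. 282.] 5.2 z 0.04
plate 557 px 499.0 196.0 [ 617. -672.] [98. 87.] 16.8 z 0.04
boards 1044 px 170.0 180.0 [572. 326.] [ 21. 430.] 31.7 z 0.184
boards 271 px 460.0 224.0 [ 493. -471.] [99. 20.] 44.0 z 0.184
mid 1929 px 179.0 196.0 [523. 295.] [106. 428.] 31.4 z 0.163
mid 643 px 444.0 237.0 [ 452. -432.] [117. 115.] 38.2 z 0.165
mid 29 px 32.0 280.0 [277. 677.] [15.  6.] 25.6 z 0.162
offc 53 px 298.0 183.0 [623. -32.] [21. 24.] 27.6 z 0.05
offc 50 px 344.0 186.0 [ 620. -176.] [36. 14.] 21.7 z 0.051
offc 45 px 325.0 198.0 [ 577. -113.] [20. 34.] 45.4 z 0.049
offc 53 px 343.0 221.0 [ 508. -175.] [18. 27.] 22.9 z 0.05
```

View pics/rack.png

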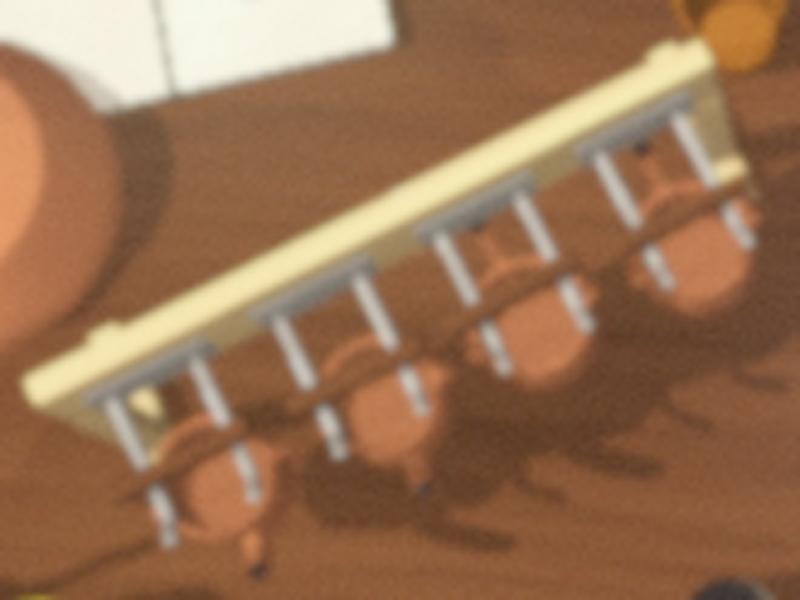

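View pics/mix.png

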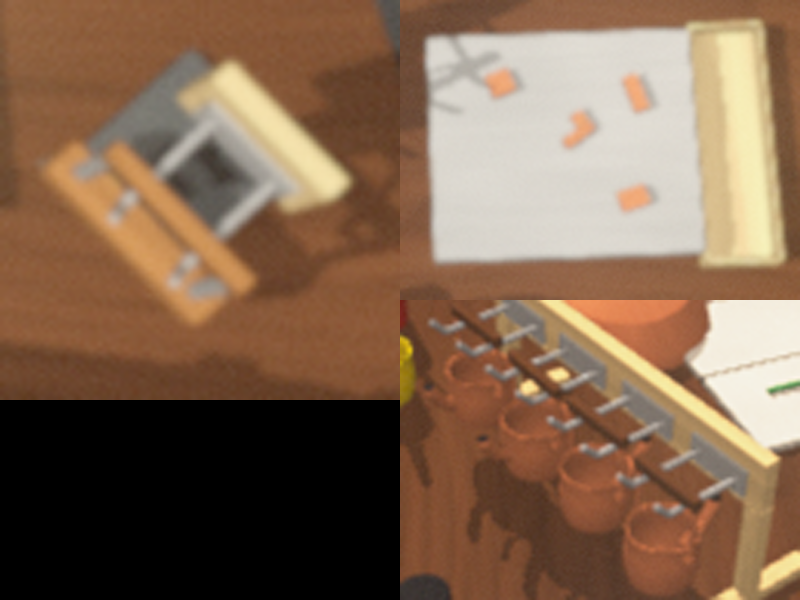

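Jugs at rack y = +157 and +52 have their spouts towards the robot. The two at −52 and −157 have theirs towards the rack. The offcuts and the scraper bar are clear to see, so next I fit the bars and write a planner.

```bash
cat >> h.py <<'E'
PL=(np.array([.566,-.103]),np.radians(5.2)); RK=(np.array([.5643,.3213]),np.radians(31.6)); ST=(np.array([.4867,-.4645]),np.radians(-46))
def fr(f,x,y):
    o,a=f;return o+np.array([[np.cos(a),-np.sin(a)],[np.sin(a),np.cos(a)]])@[x,y]
def inf(f,P):
    o,a=f;return (np.asarray(P)-o)@np.array([[np.cos(a),-np.sin(a)],[np.sin(a),np.cos(a)]])
def pose():
    s=env.state();M=R.from_rotvec(s['tcp_rot']).as_matrix();return s['ee_pos'],M
def plan(wps,grip,cur=None):
    """wps: (x,y,z,yaw_deg of tool y,max mm/row). rows printed in tens, two decimals with error carried on"""
    p,M=pose() if cur is None else cur
    p=p.copy();yaw=np.arctan2(M[1,1],M[0,1]);rows=[]
    for x,y,z,w,st in wps:
        t=np.array([x,y,z]);dw=(np.radians(w)-yaw+np.pi)%(2*np.pi)-np.pi
        n=int(max(1,np.ceil(np.linalg.norm(t-p)*1000/st),np.ceil(abs(dw)/.098)));p0=p.copy();y0=yaw
        for i in range(1,n+1):
            q=p0+(t-p0)*i/n;ty=y0+dw*i/n
            X=np.array([-np.sin(yaw)*-1,-np.cos(yaw),0]);Y=np.array([np.cos(yaw),np.sin(yaw),0]);A=np.stack([X*-1 if np.cross(X,Y)[2]>0 else X,Y,[0,0,-1]],1)
            dec=3 if i==n else 2
            s=np.round(A.T@(q-p)/.12,dec);r=np.round(-(ty-yaw)/.1,dec)
            p=p+A@s*.12;yaw-=r*.1;rows.append([grip]+[float(v)+0 for v in s]+[float(r)+0])
    for i in range(0,len(rows),10):print(str(rows[i:i+10]).replace(' ',''))
    print('end',p.round(4),np.degrees(yaw).round(1))
    return p,np.stack([[np.sin(yaw),-np.cos(yaw),0],[np.cos(yaw),np.sin(yaw),0],[0,0,-1]],1)
E
python3 - <<'E'
from h import *
D=np.load('top0.npz');p,d=D['p'],D['d'];C=cloud('top',d);hsv=cv2.cvtColor(p,cv2.COLOR_RGB2HSV)
z=C[...,2]
def fit(m):
    P=C[m][:,:2];c=P.mean(0);r=cv2.minAreaRect((P*1000).astype(np.float32));return m.sum(),np.round(r[0]),np.round(r[1]),round(r[2],1),np.round(c*1000),C[m][:,2].mean().round(4)
L=inf(ST,C[...,:2]);m=(z>.155)&(z<.18)&(L[...,0]<-.02)&(L[...,0]>-.13)&(abs(L[...,1])<.08)&(hsv[...,1]>90)
f=fit(m);print('scr',f,inf(ST,f[1]/1000))
L=inf(RK,C[...,:2])
for y in(-.1575,-.0525,.0525,.1575):
    m=(z>.15)&(z<.18)&(L[...,0]<-.015)&(L[...,0]>-.13)&(abs(L[...,1]-y)<.05)&(hsv[...,1]>90)
    f=fit(m);print('jug',y,f,inf(RK,f[1]/1000))
m=(z>.05)&(z<.085)&(C[...,0]>.7)&(C[...,0]<.85)&(abs(C[...,1]-.1)<.12);print('cup',fit(m))
pp,M=pose();print(M.round(3))
sx,sy=fr(ST,-.062,0)
plan([(.30,.50,.36,60,34),(.5,.25,.36,26,34),(.55,-.1,.36,-11,34),(.444,-.42,.36,-46,34),(sx,sy,.22,-46,25)],-.2)
E
```

```text
scr (np.int64(270), array([ 432., -409.]), array([116.,  35.]), 42.4, array([ 437., -414.]), np.float64(0.1676)) [-0.07792117 -0.00079435]
jug -0.1575 (np.int64(137), array([592., 152.]), array([13., 85.]), 30.5, array([590., 152.]), np.float64(0.1655)) [-0.06511798 -0.15871178]
jug -0.0525 (np.int64(147), array([539., 247.]), array([12., 86.]), 32.8, array([537., 247.]), np.float64(0.1653)) [-0.06048084 -0.05002647]
jug 0.0525 (np.int64(146), array([485., 332.]), array([13., 85.]), 31.2, array([483., 332.]), np.float64(0.1648)) [-0.0619353   0.05066556]
jug 0.1575 (np.int64(155), array([430., 426.]), array([13., 86.]), 31.4, array([429., 426.]), np.float64(0.1649)) [-0.0595256   0.15954712]
cup (np.int64(207), array([766., 144.]), array([70., 70.]), 78.2, array([771., 145.]), np.float64(0.0672))
[[-0.975  0.221 -0.   ]
 [ 0.221  0.975 -0.002]
 [-0.    -0.002 -1.   ]]
[[-0.2,-0.22,-0.11,-0.14,0.43],[-0.2,-0.22,-0.11,-0.14,0.43],[-0.2,-0.22,-0.09,-0.14,0.43],[-0.2,-0.23,-0.09,-0.15,0.43],[-0.2,-0.24,-0.07,-0.14,0.43],[-0.2,-0.23,-0.07,-0.14,0.43],[-0.2,-0.241,-0.053,-0.139,0.429],[-0.
[... 344 characters left out ...]
.05,0.0,0.59]]
[[-0.2,-0.26,-0.04,0.0,0.59],[-0.2,-0.27,-0.02,0.0,0.59],[-0.2,-0.27,0.0,0.0,0.58],[-0.2,-0.27,0.01,0.0,0.59],[-0.2,-0.26,0.02,0.0,0.59],[-0.2,-0.27,0.05,0.0,0.58],[-0.2,-0.26,0.05,0.0,0.59],[-0.2,-0.255,0.077,0.0,0.587],[-0.2,-0.28,-0.04,0.0,0.61],[-0.2,-0.28,-0.01,0.0,0.61]]
[[-0.2,-0.28,-0.01,0.0,0.61],[-0.2,-0.28,0.02,0.0,0.61],[-0.2,-0.28,0.03,0.0,0.61],[-0.2,-0.28,0.05,0.0,0.62],[-0.2,-0.27,0.07,0.0,0.61],[-0.2,-0.27,0.08,0.0,0.61],[-0.2,-0.26,0.1,0.0,0.61],[-0.2,-0.257,0.114,0.0,0.609],[-0.2,0.0,0.0,0.19,0.0],[-0.2,0.0,0.0,0.2,0.0]]
[[-0.2,0.0,0.0,0.19,0.0],[-0.2,0.0,0.0,0.2,0.0],[-0.2,0.0,0.0,0.19,0.0],[-0.2,-0.001,-0.003,0.197,0.0]]
end [ 0.4436 -0.4198  0.22  ] -46.0
```

{"op": "send_rows", "data": {
  "series": [
    [[-0.2,-0.22,-0.11,-0.14,0.43],[-0.2,-0.22,-0.11,-0.14,0.43],[-0.2,-0.22,-0.09,-0.14,0.43],[-0.2,-0.23,-0.09,-0.15,0.43],[-0.2,-0.24,-0.07,-0.14,0.43],[-0.2,-0.23,-0.07,-0.14,0.43],[-0.2,-0.24,-0.05,-0.14,0.43],[-0.2,-0.25,-0.1,0.0,0.59],[-0.2,-0.25,-0.08,0.0,0.6],[-0.2,-0.26,-0.07,0.0,0.59]]
  ],
  "force": 80
}}

```text
time_s: 0.93
ee_pos: [0.3605, 0.4243, 0.3611]
tcp_rot: [-1.084, -2.949, -0.0]
force: [0.2, 0.5, -0.1]
width: 0.0511
gripper_force: 0.0
```

{"op": "send_rows", "data": {
  "series": [
    [[-0.2,-0.26,-0.05,0.0,0.59],[-0.2,-0.27,-0.03,0.0,0.6],[-0.2,-0.26,-0.02,0.0,0.59],[-0.2,-0.27,-0.01,0.0,0.59],[-0.2,-0.27,0.01,0.0,0.6],[-0.2,-0.26,0.03,0.0,0.59],[-0.2,-0.26,0.04,0.0,0.59],[-0.2,-0.25,-0.08,0.0,0.59],[-0.2,-0.26,-0.07,0.0,0.58],[-0.2,-0.27,-0.05,0.0,0.59]]
  ]
}}

```text
time_s: 1.77
ee_pos: [0.5132, 0.1539, 0.3605]
tcp_rot: [-1.895, -2.505, 0.002]
force: [-0.0, -0.6, -1.2]
width: 0.0513
gripper_force: 0.0
```

{"op": "send_rows", "data": {
  "series": [
    [[-0.2,-0.26,-0.04,0.0,0.59],[-0.2,-0.27,-0.02,0.0,0.59],[-0.2,-0.27,0.0,0.0,0.58],[-0.2,-0.27,0.01,0.0,0.59],[-0.2,-0.26,0.02,0.0,0.59],[-0.2,-0.27,0.05,0.0,0.58],[-0.2,-0.26,0.05,0.0,0.59],[-0.2,-0.26,0.08,0.0,0.59],[-0.2,-0.28,-0.04,0.0,0.61],[-0.2,-0.28,-0.01,0.0,0.61]]
  ]
}}

```text
time_s: 2.6
ee_pos: [0.5287, -0.1652, 0.3604]
tcp_rot: [-2.544, -1.843, 0.002]
force: [0.4, 0.4, -0.2]
width: 0.0515
gripper_force: 0.0
```

{"op": "send_rows", "data": {
  "series": [
    [[-0.2,-0.28,-0.01,0.0,0.61],[-0.2,-0.28,0.02,0.0,0.61],[-0.2,-0.28,0.03,0.0,0.61],[-0.2,-0.28,0.05,0.0,0.62],[-0.2,-0.27,0.07,0.0,0.61],[-0.2,-0.27,0.08,0.0,0.61],[-0.2,-0.26,0.1,0.0,0.61],[-0.2,-0.26,0.11,0.0,0.61],[-0.2,0,0,0,0],[-0.2,0,0,0,0]]
  ]
}}

```text
time_s: 3.43
ee_pos: [0.441, -0.4218, 0.3606]
tcp_rot: [-2.916, -1.169, 0.003]
force: [0.3, 1.1, 0.3]
width: 0.0512
gripper_force: 0.0
```

Run:
```python
from h import *
D=np.load('top0.npz');p,d=D['p'],D['d'];C=cloud('top',d);hsv=cv2.cvtColor(p,cv2.COLOR_RGB2HSV)
z=C[...,2];L=inf(ST,C[...,:2])
m=(z>.14)&(z<.178)&(L[...,0]<-.03)&(L[...,0]>-.13)&(abs(L[...,1])<.02)
for q in sorted(np.c_[L[m],z[m],hsv[m]].tolist())[::2]:print(np.round(q[:3],3),q[3:])
```

```text
[-0.076  0.018  0.162] [14.0, 139.0, 160.0]
[-0.076  0.006  0.168] [15.0, 145.0, 178.0]
[-0.075 -0.006  0.173] [14.0, 146.0, 196.0]
[-0.075 -0.009  0.168] [15.0, 146.0, 182.0]
[-0.075  0.009  0.166] [14.0, 144.0, 179.0]
[-0.075  0.007  0.161] [14.0, 138.0, 164.0]
[-0.075  0.017  0.164] [15.0, 145.0, 178.0]
[-0.075 -0.002  0.165] [14.0, 147.0, 181.0]
[-0.075 -0.012  0.161] [14.0, 145.0, 165.0]
[-0.074 -0.006  0.165] [14.0, 143.0, 182.0]
[-0.074  0.015  0.168] [15.0, 150.0, 195.0]
[-0.074 -0.02   0.16 ] [14.0, 137.0, 167.0]
[-0.074  0.     0.168] [15.0, 147.0, 196.0]
[-0.074 -0.014  0.169] [15.0, 147.0, 198.0]
[-0.073 -0.011  0.168] [15.0, 143.0, 198.0]
[-0.073  0.003  0.172] [15.0, 143.0, 207.0]
[-0.073 -0.003  0.167] [15.0, 148.0, 196.0]
[-0.073  0.01   0.17 ] [15.0, 141.0, 205.0]
[-0.072  0.009  0.173] [15.0, 144.0, 209.0]
[-0.072  0.017  0.166] [15.0, 142.0, 205.0]
[-0.071 -0.009  0.168] [15.0, 147.0, 205.0]
[-0.071 -0.016  0.167] [15.0, 144.0, 206.0]
[-0.07  -0.006  0.171] [15.0, 145.0, 208.0]
[-0.07  -0.013  0.164] [15.0, 146.0, 205.0]
[-0.07   0.001  0.168] [15.0, 148.0, 209.0]

[... 267 characters left out ...]
.067 -0.005  0.167] [15.0, 149.0, 206.0]
[-0.067  0.012  0.17 ] [15.0, 143.0, 202.0]
[-0.066 -0.017  0.172] [15.0, 142.0, 201.0]
[-0.066 -0.01   0.17 ] [15.0, 144.0, 200.0]
[-0.066  0.008  0.168] [15.0, 146.0, 203.0]
[-0.065 -0.007  0.168] [15.0, 142.0, 201.0]
[-0.065 -0.014  0.168] [15.0, 144.0, 200.0]
[-0.064 -0.004  0.171] [14.0, 135.0, 189.0]
[-0.064  0.007  0.17 ] [14.0, 140.0, 189.0]
[-0.064  0.016  0.172] [14.0, 134.0, 167.0]
[-0.064 -0.001  0.168] [14.0, 142.0, 189.0]
[-0.063 -0.016  0.169] [15.0, 141.0, 186.0]
[-0.063 -0.02   0.168] [14.0, 137.0, 186.0]
[-0.063 -0.006  0.172] [13.0, 126.0, 168.0]
[-0.062  0.019  0.167] [14.0, 123.0, 168.0]
[-0.061 -0.003  0.168] [13.0, 125.0, 167.0]
```

Run:
```python
from h import *
x,y=fr(ST,-.068,0);print(x,y)
c=plan([(x,y,.22,-46.3,25),(x,y,.152,-46.3,15)],-.2)
```

```text
0.4394632308087882 -0.41558489357697176
[[-0.2,0.0,-0.01,0.2,0.0],[-0.2,0.01,-0.01,0.19,0.0],[-0.2,0.0,0.0,0.2,0.0],[-0.2,0.01,-0.01,0.19,0.0],[-0.2,0.0,-0.01,0.2,0.0],[-0.2,0.006,-0.006,0.192,-0.002],[-0.2,0.0,0.0,0.11,0.0],[-0.2,0.0,0.0,0.12,0.0],[-0.2,0.0,0.0,0.11,0.0],[-0.2,0.0,0.0,0.11,0.0]]
[[-0.2,0.0,0.0,0.116,0.0]]
end [ 0.4395 -0.4156  0.152 ] -46.3
```

{"op": "send_rows", "data": {
  "series": [
    [[-0.2,0,-0.01,0.2,0],[-0.2,0.01,-0.01,0.19,0],[-0.2,0,0,0.2,0],[-0.2,0.01,-0.01,0.19,0],[-0.2,0,-0.01,0.2,0],[-0.2,0.006,-0.006,0.19,0],[-0.2,0,0,0.11,0],[-0.2,0,0,0.12,0],[-0.2,0,0,0.11,0],[-0.2,0,0,0.12,0]]
  ]
}}

```text
time_s: 4.27
ee_pos: [0.4427, -0.4126, 0.1651]
tcp_rot: [2.911, 1.18, 0.002]
force: [0.4, -0.6, -0.4]
width: 0.0512
gripper_force: 0.0
```

{"op": "send_rows", "data": {
  "series": [
    [[-0.2,0,0,0.115,0],[-0.2,0,0,0,0],[-0.2,0,0,0,0]]
  ]
}}

```text
time_s: 4.52
ee_pos: [0.4416, -0.4129, 0.1512]
tcp_rot: [-2.912, -1.177, 0.001]
force: [-0.3, -0.0, 0.2]
width: 0.0512
gripper_force: 0.0
```

{"op": "send_rows", "data": {
  "series": [
    [[1,0,0,0,0],[1,0,0,0,0],[1,0,0,0,0],[1,0,0,0,0],[1,0,0,0,0],[1,0,0,0,0]]
  ],
  "force": 100
}}

```text
time_s: 5.02
ee_pos: [0.4421, -0.4139, 0.1528]
tcp_rot: [2.912, 1.176, 0.002]
force: [-0.1, 0.9, 6.0]
width: 0.0122
gripper_force: 98.0
```

{"op": "send_rows", "data": {
  "series": [
    [[1,0,0,-0.07,0],[1,0,0,-0.07,0],[1,0,0,-0.07,0],[1,0,0,-0.07,0],[1,0,-0.17,0,0],[1,0,-0.17,0,0],[1,0,-0.17,0,0],[1,0,-0.17,0,0],[1,0,-0.17,0,0],[1,0,0,0,0]]
  ]
}}

```text
time_s: 5.85
ee_pos: [0.368, -0.3376, 0.185]
tcp_rot: [-2.908, -1.174, -0.003]
force: [0.3, 0.6, -4.8]
width: 0.0125
gripper_force: 98.3
```

Run:
```python
from h import *
s=env.state();print(s['ee_pos'],s['width'],s['gripper_force'],s['force'])
p,d=env.grab_frame('side')
cv2.imwrite('pics/s1.png',cv2.resize(p[:,:,::-1],(640,480),interpolation=cv2.INTER_CUBIC))
x0=fr(PL,.045,.112);
print(x0)
plan([(.40,-.34,.235,-46.3,35),(*fr(PL,.045,.0),.235,-84.8,35),(*x0,.22,-84.8,35)],1)
```

```text
[ 0.36795188 -0.33758866  0.18504607] 0.012535923790006833 98.34660530090332 [ 0.3419537   0.58112176 -4.76896674]
[0.60066395 0.01261752]
[[1,0.09,0.09,-0.21,0.03],[1,0.084,0.092,-0.202,0.026],[1,0.27,-0.02,0.0,0.67],[1,0.26,-0.05,0.0,0.67],[1,0.26,-0.05,0.0,0.68],[1,0.26,-0.08,0.0,0.67],[1,0.24,-0.09,0.0,0.67],[1,0.25,-0.12,0.0,0.67],[1,0.23,-0.12,0.0,0.67],[1,0.23,-0.14,0.0,0.68]]
[[1,0.22,-0.16,0.0,0.67],[1,0.2,-0.17,0.0,0.669],[1,0.0,-0.23,0.03,0.0],[1,0.0,-0.24,0.03,0.0],[1,0.0,-0.23,0.03,0.0],[1,0.0,-0.234,0.035,0.0]]
end [0.6007 0.0126 0.22  ] -84.8
```

View pics/s1.png

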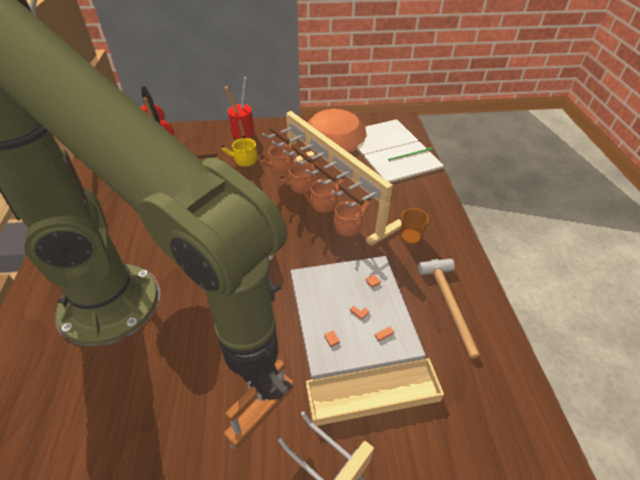

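The scraper is held clear of the stand, level in the hand, at about (262,400). The offcuts have not moved.

{"op": "send_rows", "data": {
  "series": [
    [[1,0.09,0.09,-0.21,0],[1,0.085,0.09,-0.2,0],[1,0.27,-0.02,0.0,0.67],[1,0.26,-0.05,0.0,0.67],[1,0.26,-0.05,0.0,0.68],[1,0.26,-0.08,0.0,0.67],[1,0.24,-0.09,0.0,0.67],[1,0.25,-0.12,0.0,0.67],[1,0.23,-0.12,0.0,0.67],[1,0.23,-0.14,0.0,0.68]]
  ]
}}

```text
time_s: 6.73
ee_pos: [0.5703, -0.1466, 0.2347]
tcp_rot: [3.121, 0.355, 0.001]
force: [-0.3, -0.5, -3.6]
width: 0.0124
gripper_force: 98.6
```

{"op": "send_rows", "data": {
  "series": [
    [[1,0.22,-0.16,0.0,0.67],[1,0.2,-0.17,0.0,0.67],[1,0.0,-0.23,0.03,0.0],[1,0.0,-0.24,0.03,0.0],[1,0.0,-0.23,0.03,0.0],[1,0.0,-0.235,0.035,0.0],[1,0,0,0,0],[1,0,0,0,0]]
  ]
}}

```text
time_s: 7.4
ee_pos: [0.6002, 0.0161, 0.2189]
tcp_rot: [-3.138, -0.159, 0.001]
force: [-0.3, -1.3, -4.1]
width: 0.0122
gripper_force: 98.7
```

Run:
```python
from h import *
s=env.state();print(s['ee_pos'],s['force'],inf(PL,s['ee_pos'][:2]))
x0=fr(PL,.045,.112);x1=fr(PL,.045,-.165)
p,d=env.grab_frame('top');np.savez('top1.npz',p=p,d=d)
c=plan([(*x0,.16,-84.8,30),(*x0,.1423,-84.8,9)],1);print('push')
plan([(*x1,.1423,-84.8,10.3)],1,c)
```

```text
[0.60023539 0.01608072 0.2189335 ] [-0.3453562  -1.29617661 -4.06536031] [0.04488708 0.11548779]
[[1,0.0,0.0,0.25,0.04],[1,0.002,0.008,0.245,0.031],[1,0.0,0.0,0.07,0.0],[1,0.0,0.0,0.077,0.0]]
end [0.6006 0.0126 0.1423] -84.8
push
[[1,0.0,0.09,0.0,0.0],[1,0.0,0.08,0.0,0.0],[1,0.0,0.09,0.0,0.0],[1,0.0,0.08,0.0,0.0],[1,0.0,0.09,0.0,0.0],[1,0.0,0.08,0.0,0.0],[1,0.0,0.09,0.0,0.0],[1,0.0,0.08,0.0,0.0],[1,0.0,0.09,0.0,0.0],[1,0.0,0.08,0.0,0.0]]
[[1,0.0,0.09,0.0,0.0],[1,0.0,0.09,0.0,0.0],[1,0.0,0.08,0.0,0.0],[1,0.0,0.09,0.0,0.0],[1,0.0,0.08,0.0,0.0],[1,0.0,0.09,0.0,0.0],[1,0.0,0.08,0.0,0.0],[1,0.0,0.09,0.0,0.0],[1,0.0,0.08,0.0,0.0],[1,0.0,0.09,0.0,0.0]]
[[1,0.0,0.08,0.0,0.0],[1,0.0,0.09,0.0,0.0],[1,0.0,0.09,0.0,0.0],[1,0.0,0.08,0.0,0.0],[1,0.0,0.09,0.0,0.0],[1,0.0,0.08,0.0,0.0],[1,0.0,0.088,0.0,0.0]]
end [ 0.6257 -0.2633  0.1423] -84.8
```

{"op": "send_rows", "data": {
  "series": [
    [[1,0,0,0.25,0.04],[1,0,0.008,0.245,0.03],[1,0,0,0.07,0],[1,0,0,0.077,0],[1,0,0,0,0],[1,0,0,0,0]]
  ]
}}

```text
time_s: 7.95
ee_pos: [0.6005, 0.0112, 0.1434]
tcp_rot: [3.138, 0.138, 0.002]
force: [0.6, 0.1, -3.7]
width: 0.012
gripper_force: 98.6
```

{"op": "send_rows", "data": {
  "series": [
    [[1,0,0.085,0,0],[1,0,0.085,0,0],[1,0,0.085,0,0],[1,0,0.085,0,0],[1,0,0.085,0,0],[1,0,0.085,0,0],[1,0,0.085,0,0],[1,0,0.085,0,0],[1,0,0.085,0,0],[1,0,0.085,0,0]]
  ]
}}

```text
time_s: 8.78
ee_pos: [0.6088, -0.0907, 0.1424]
tcp_rot: [-3.138, -0.139, 0.0]
force: [-0.1, 0.4, -3.5]
width: 0.0121
gripper_force: 98.7
```

Run:
```python
from h import *
s=env.state();print(s['ee_pos'],s['force'],s['moment'],inf(PL,s['ee_pos'][:2]),np.degrees(np.arctan2(*pose()[1][1::-1,1])))
p,d=env.grab_frame('side')
cv2.imwrite('pics/s2.png',cv2.resize(p[:,:,::-1],(640,480),interpolation=cv2.INTER_CUBIC))
```

```text
[ 0.60884951 -0.09070119  0.14243198] [-0.12995452  0.41919816 -3.53566036] [ 0.18325644  0.02433752 -0.00089168] [0.04378783 0.00836463] -84.91307964249357
```

View pics/s2.png

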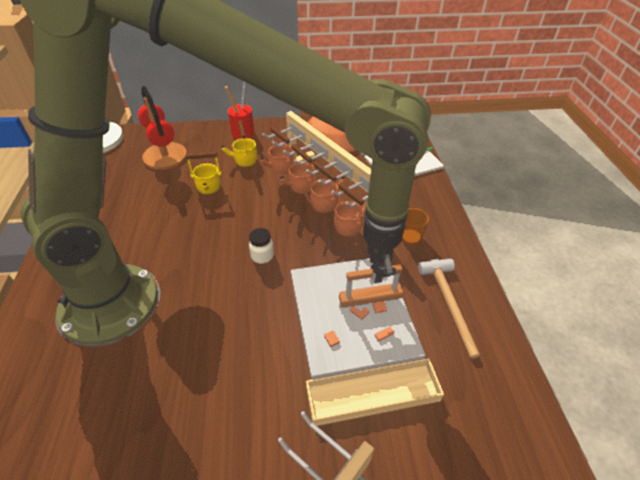

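The blade is pushing the square block and is about to reach the L-piece (360,312). The stroke can continue.

{"op": "send_rows", "data": {
  "series": [
    [[1,0,0.085,0,0],[1,0,0.085,0,0],[1,0,0.085,0,0],[1,0,0.085,0,0],[1,0,0.085,0,0],[1,0,0.085,0,0],[1,0,0.085,0,0],[1,0,0.085,0,0],[1,0,0.085,0,0],[1,0,0.085,0,0]]
  ]
}}

```text
time_s: 9.67
ee_pos: [0.6179, -0.1923, 0.1424]
tcp_rot: [-3.138, -0.14, 0.0]
force: [-0.2, 1.1, -3.8]
width: 0.0121
gripper_force: 98.7
```

{"op": "send_rows", "data": {
  "series": [
    [[1,0,0.085,0,0],[1,0,0.085,0,0],[1,0,0.085,0,0],[1,0,0.085,0,0],[1,0,0.085,0,0],[1,0,0.085,0,0],[1,0,0.085,0,0],[1,0,0,0,0],[1,0,0,0,0]]
  ]
}}

```text
time_s: 10.42
ee_pos: [0.6238, -0.2636, 0.1425]
tcp_rot: [3.138, 0.137, -0.0]
force: [-0.1, 0.7, -3.8]
width: 0.0125
gripper_force: 98.7
```

Run:
```python
from h import *
s=env.state();print(s['ee_pos'],s['force'],inf(PL,s['ee_pos'][:2]))
p,d=env.grab_frame('side');q,_=env.grab_frame('top')
cv2.imwrite('pics/s3.png',np.hstack([crop(p,240,190,180,195,(400,433)),crop(q,250,145,150,162,(400,433))]))
x0=fr(PL,-.06,-.0)
plan([(*s['ee_pos'][:2],.175,-84.8,20),(*x0,.175,-84.8,36)],1)
```

```text
[ 0.62382197 -0.26359739  0.14245228] [-0.07532257  0.69823669 -3.82784537] [ 0.04302864 -0.16517699]
[[1,0.0,0.01,-0.14,-0.01],[1,-0.006,0.006,-0.132,-0.004],[1,-0.14,-0.23,0.0,0.0],[1,-0.15,-0.23,0.0,0.0],[1,-0.14,-0.23,0.0,0.0],[1,-0.14,-0.23,0.0,0.0],[1,-0.15,-0.23,0.0,0.0],[1,-0.139,-0.227,0.0,0.0]]
end [ 0.5062 -0.1084  0.1749] -84.8
```

View pics/s3.png

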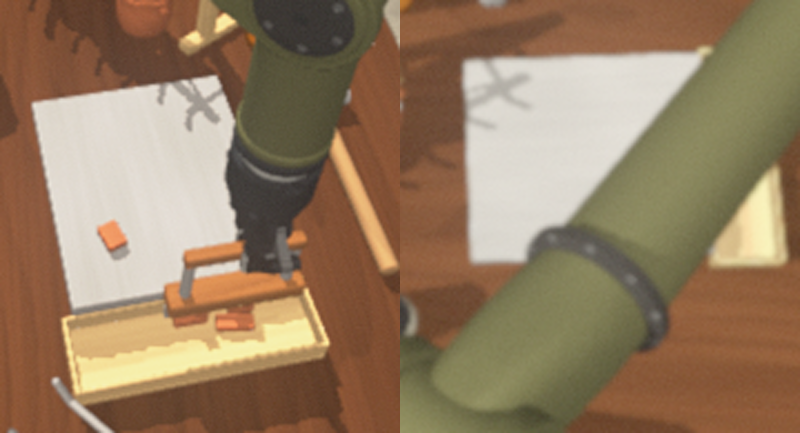

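Three offcuts are in the tray beneath the blade and one remains on the plate at crop pixel (113,236). The second stroke follows.

{"op": "send_rows", "data": {
  "series": [
    [[1,0,0,-0.14,0],[1,0,0,-0.14,0],[1,-0.14,-0.23,0,0],[1,-0.15,-0.23,0,0],[1,-0.14,-0.23,0,0],[1,-0.14,-0.23,0,0],[1,-0.15,-0.23,0,0],[1,-0.14,-0.23,0,0],[1,0,0,0,0],[1,0,0,0,0]]
  ]
}}

```text
time_s: 11.35
ee_pos: [0.5062, -0.1034, 0.1763]
tcp_rot: [-3.135, -0.148, -0.002]
force: [-0.2, 0.1, -3.5]
width: 0.0126
gripper_force: 98.9
```

{"op": "send_rows", "data": {
  "series": [
    [[1,0,0,0.08,0],[1,0,0,0.08,0],[1,0,0,0.08,0],[1,0,0,0.04,0],[1,0,0,0,0],[1,0,0,0,0]]
  ]
}}

```text
time_s: 11.85
ee_pos: [0.5064, -0.1073, 0.1417]
tcp_rot: [3.138, 0.137, -0.003]
force: [0.3, -0.8, -3.3]
width: 0.0124
gripper_force: 98.9
```

Run:
```python
from h import *
s=env.state();print(s['ee_pos'],s['force'],inf(PL,s['ee_pos'][:2]),np.degrees(np.arctan2(*pose()[1][1::-1,1])))
p,d=env.grab_frame('side')
cv2.imwrite('pics/s4.png',crop(p,200,170,220,165,(480,360)))
```

```text
[ 0.5063753  -0.10731829  0.1417233 ] [ 0.32842162 -0.80992032 -3.27198886] [-0.05977069  0.00110342] -84.9846515531772
```

View pics/s4.png

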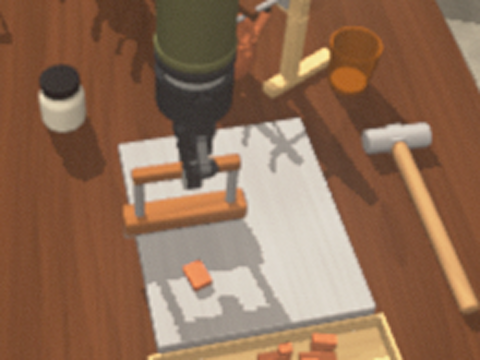

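The blade sits behind the last offcut at (198,274), and the other three lie in the tray. Pushing now.

{"op": "send_rows", "data": {
  "series": [
    [[1,0,0.085,0,0],[1,0,0.085,0,0],[1,0,0.085,0,0],[1,0,0.085,0,0],[1,0,0.085,0,0],[1,0,0.085,0,0],[1,0,0.085,0,0],[1,0,0.085,0,0],[1,0,0.085,0,0],[1,0,0.085,0,0]]
  ]
}}

```text
time_s: 12.73
ee_pos: [0.5163, -0.2085, 0.143]
tcp_rot: [-3.138, -0.14, -0.002]
force: [-0.5, 0.8, -3.2]
width: 0.0127
gripper_force: 98.9
```

{"op": "send_rows", "data": {
  "series": [
    [[1,0,0.085,0,0],[1,0,0.085,0,0],[1,0,0.085,0,0],[1,0,0.085,0,0],[1,0,0.085,0,0],[1,0,0.085,0,0],[1,0,0.03,0,0],[1,0,0,0,0],[1,0,0,-0.1,0],[1,0,0,-0.2,0]]
  ]
}}

```text
time_s: 13.57
ee_pos: [0.5198, -0.2709, 0.1765]
tcp_rot: [-3.136, -0.14, 0.009]
force: [0.6, 0.6, -4.3]
width: 0.0125
gripper_force: 98.9
```

{"op": "send_rows", "data": {
  "series": [
    [[1,0,-0.1,-0.3,0],[1,-0.1,-0.1,-0.3,0],[1,-0.2,0.1,0,0],[1,0,0,0,0]]
  ]
}}

```text
time_s: 13.9
ee_pos: [0.482, -0.2671, 0.254]
tcp_rot: [3.138, 0.135, 0.005]
force: [-1.9, -2.2, -3.9]
width: 0.0125
gripper_force: 99.0
```

Run:
```python
from h import *
s=env.state();print(s['ee_pos'],s['force'],inf(PL,s['ee_pos'][:2]))
p,d=env.grab_frame('side');q,d=env.grab_frame('top');np.savez('top2.npz',p=q,d=d)
cv2.imwrite('pics/s5.png',np.hstack([crop(p,200,170,220,200,(400,364)),crop(q,250,145,190,173,(400,364))]))
```

```text
[ 0.48195514 -0.26713615  0.25397243] [-1.86857886 -2.20375018 -3.90974505] [-0.09857505 -0.15584343]
```

View pics/s5.png

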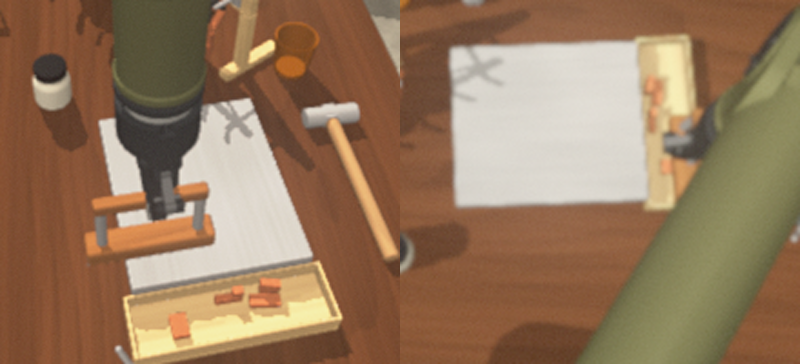

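All four offcuts lie in the tray and the plate is clean. Now I hang the scraper back.

Run:
```python
from h import *
u=np.array([np.cos(np.radians(-46)),np.sin(np.radians(-46))]);h=np.array([.4421,-.4139])
a=h-u*.105
c=plan([(.42,-.26,.235,-60,30),(*a,.20,-46,30),(*a,.188,-46,20)],1)
```

```text
[[1,-0.11,-0.02,0.03,-0.87],[1,-0.1,-0.02,0.03,-0.87],[1,-0.1,-0.04,0.02,-0.87],[1,-0.1,-0.04,0.03,-0.88],[1,-0.094,-0.05,0.031,-0.866],[1,-0.17,0.09,0.07,-0.61],[1,-0.18,0.08,0.08,-0.61],[1,-0.18,0.06,0.07,-0.61],[1,-0.191,0.057,0.072,-0.614],[1,0.0,0.0,0.1,0.0]]
end [ 0.3691 -0.3384  0.188 ] -46.0
```

{"op": "send_rows", "data": {
  "series": [
    [[1,-0.11,-0.02,0.03,-0.87],[1,-0.1,-0.02,0.03,-0.87],[1,-0.1,-0.04,0.02,-0.87],[1,-0.1,-0.04,0.03,-0.88],[1,-0.095,-0.05,0.03,-0.865],[1,-0.17,0.09,0.07,-0.61],[1,-0.18,0.08,0.08,-0.61],[1,-0.18,0.06,0.07,-0.61],[1,-0.19,0.06,0.07,-0.615],[1,0,0,0.1,0]]
  ]
}}

```text
time_s: 14.83
ee_pos: [0.3671, -0.343, 0.1875]
tcp_rot: [2.912, 1.172, -0.001]
force: [-0.7, -0.6, -4.3]
width: 0.0121
gripper_force: 99.0
```

{"op": "send_rows", "data": {
  "series": [
    [[1,0,0,0,0],[1,0,0,0,0],[1,0,0,0,0]]
  ]
}}

```text
time_s: 15.08
ee_pos: [0.371, -0.3375, 0.1873]
tcp_rot: [-2.911, -1.181, -0.001]
force: [0.1, 0.2, -3.4]
width: 0.0124
gripper_force: 99.0
```

Run:
```python
from h import *
h=np.array([.4421,-.4139])
print(pose()[0],np.degrees(np.arctan2(*pose()[1][1::-1,1])))
c=plan([(*h,.188,-46,22)],1);c=plan([(*h,.1535,-46,6)],1,c)
```

```text
[ 0.37102591 -0.33750378  0.18726253] -45.84950460755975
[[1,0.0,0.17,0.0,0.01],[1,-0.01,0.18,0.0,0.0],[1,0.0,0.17,0.0,0.01],[1,0.0,0.18,0.0,0.0],[1,-0.007,0.169,-0.006,0.006]]
end [ 0.4421 -0.4138  0.188 ] -46.0
[[1,0.0,0.0,0.05,0.0],[1,0.0,0.0,0.05,0.0],[1,0.0,0.0,0.04,0.0],[1,0.0,0.0,0.05,0.0],[1,0.0,0.0,0.05,0.0],[1,0.0,0.0,0.047,0.0]]
end [ 0.4421 -0.4138  0.1535] -46.0
```

{"op": "send_rows", "data": {
  "series": [
    [[1,0,0.17,0,0.01],[1,-0.01,0.18,0,0],[1,0,0.17,0,0.01],[1,0,0.18,0,0],[1,-0.007,0.17,-0.006,0],[1,0,0,0,0],[1,0,0,0,0]]
  ]
}}

```text
time_s: 15.67
ee_pos: [0.4424, -0.4146, 0.1875]
tcp_rot: [2.912, 1.178, -0.002]
force: [-0.5, -0.3, -4.0]
width: 0.0122
gripper_force: 99.1
```

{"op": "send_rows", "data": {
  "series": [
    [[1,0,0,0.05,0],[1,0,0,0.05,0],[1,0,0,0.04,0],[1,0,0,0.05,0],[1,0,0,0.05,0],[1,0,0,0.04,0],[1,0,0,0,0],[1,0,0,0,0]]
  ]
}}

```text
time_s: 16.33
ee_pos: [0.4408, -0.415, 0.1538]
tcp_rot: [-2.913, -1.175, 0.0]
force: [-0.5, -0.3, -3.9]
width: 0.0121
gripper_force: 99.3
```

{"op": "send_rows", "data": {
  "series": [
    [[1,0,0,0.01,0],[1,0,0,0.01,0],[1,0,0,0,0],[1,0,0,0,0]]
  ]
}}

```text
time_s: 16.67
ee_pos: [0.441, -0.4153, 0.1528]
tcp_rot: [2.913, 1.175, 0.002]
force: [-1.8, 2.8, 5.1]
width: 0.0129
gripper_force: 100.5
```

{"op": "send_rows", "data": {
  "series": [
    [[-0.2,0,0,0,0],[-0.2,0,0,0,0],[-0.2,0,0,0,0],[-0.2,0,0,0,0],[-0.2,0,0,0,0],[-0.2,0,0,0,0],[-0.2,0,0,-0.1,0],[-0.2,0,0,-0.2,0],[-0.2,0,0,-0.3,0],[-0.2,0,0,-0.3,0]]
  ]
}}

```text
time_s: 17.5
ee_pos: [0.4402, -0.4148, 0.261]
tcp_rot: [-2.913, -1.174, 0.001]
force: [1.0, -0.8, 0.4]
width: 0.0512
gripper_force: 0.0
```

{"op": "send_rows", "data": {
  "series": [
    [[-0.2,0,0,-0.3,0],[-0.2,0,0,-0.3,0],[-0.2,0,0,-0.3,0],[-0.2,0,0,0,0]]
  ]
}}

```text
time_s: 17.83
ee_pos: [0.4418, -0.4177, 0.3759]
tcp_rot: [2.904, 1.171, 0.009]
force: [0.5, -0.2, 0.3]
width: 0.0511
gripper_force: 0.0
```

Run:
```python
from h import *
s=env.state();print(s['ee_pos'],s['force'],s['width'])
jx,jy=.592,.152
plan([(.57,-.15,.36,-15,36),(.57,.05,.36,8,36),(jx,jy,.33,31.6,36),(jx,jy,.22,31.6,30)],-.2)
q,d=env.grab_frame('top');p,_=env.grab_frame('side')
cv2.imwrite('pics/s6.png',np.hstack([crop(p,190,290,170,130,(400,306)),crop(q,390,190,110,84,(400,306))]))
```

```text
[ 0.44179669 -0.41767855  0.37593629] [ 0.54736523 -0.17265997  0.29786017] 0.051103310646123216
[[-0.2,0.26,-0.1,0.01,-0.6],[-0.2,0.26,-0.08,0.02,-0.61],[-0.2,0.27,-0.06,0.01,-0.6],[-0.2,0.27,-0.05,0.02,-0.6],[-0.2,0.27,-0.03,0.01,-0.6],[-0.2,0.27,-0.02,0.02,-0.61],[-0.2,0.28,0.0,0.01,-0.6],[-0.2,0.27,0.02,0.02,-0.6],[-0.2,0.276,0.036,0.013,-0.606],[-0.2,0.27,-0.07,0.0,-0.67]]
[[-0.2,0.27,-0.06,0.0,-0.67],[-0.2,0.28,-0.03,0.0,-0.67],[-0.2,0.27,-0.02,0.0,-0.67],[-0.2,0.28,0.0,0.0,-0.66],[-0.2,0.278,0.024,0.0,-0.674],[-0.2,0.16,0.06,0.05,-0.82],[-0.2,0.16,0.07,0.05,-0.83],[-0.2,0.15,0.09,0.05,-0.82],[-0.2,0.15,0.1,0.05,-0.82],[-0.2,0.131,0.107,0.05,-0.829]]
[[-0.2,0.0,0.0,0.23,0.0],[-0.2,0.0,0.0,0.23,0.0],[-0.2,0.0,0.0,0.23,0.0],[-0.2,0.0,0.0,0.226,0.0]]
end [0.592  0.152  0.2201] 31.6
```

View pics/s6.png

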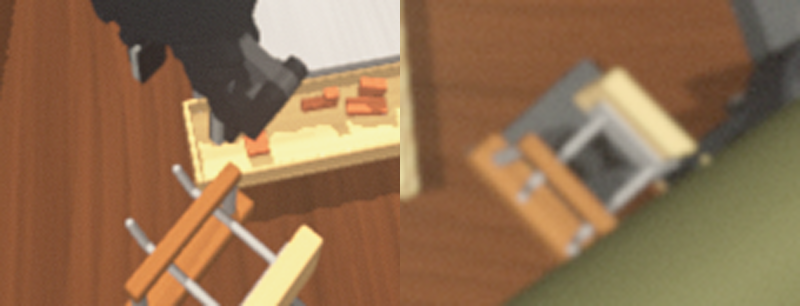

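The scraper hangs on both prongs, let go. On to the first jug, at rack y = −157.

{"op": "send_rows", "data": {
  "series": [
    [[-0.2,0.26,-0.1,0.01,-0.6],[-0.2,0.26,-0.08,0.02,-0.61],[-0.2,0.27,-0.06,0.01,-0.6],[-0.2,0.27,-0.05,0.02,-0.6],[-0.2,0.27,-0.03,0.01,-0.6],[-0.2,0.27,-0.02,0.02,-0.61],[-0.2,0.28,0.0,0.01,-0.6],[-0.2,0.27,0.02,0.02,-0.6],[-0.2,0.28,0.04,0.01,-0.61],[-0.2,0.27,-0.07,0.0,-0.67]]
  ],
  "force": 70
}}

```text
time_s: 18.77
ee_pos: [0.5707, -0.1113, 0.3497]
tcp_rot: [-2.422, -2.0, 0.005]
force: [-0.2, 0.9, -0.0]
width: 0.0511
gripper_force: 0.0
```

{"op": "send_rows", "data": {
  "series": [
    [[-0.2,0.27,-0.06,0.0,-0.67],[-0.2,0.28,-0.03,0.0,-0.67],[-0.2,0.27,-0.02,0.0,-0.67],[-0.2,0.28,0.0,0.0,-0.66],[-0.2,0.28,0.02,0.0,-0.67],[-0.2,0.16,0.06,0.05,-0.82],[-0.2,0.16,0.07,0.05,-0.83],[-0.2,0.15,0.09,0.05,-0.82],[-0.2,0.15,0.1,0.05,-0.82],[-0.2,0.13,0.11,0.05,-0.83]]
  ]
}}

```text
time_s: 19.6
ee_pos: [0.5905, 0.1565, 0.3202]
tcp_rot: [-1.525, -2.744, 0.003]
force: [0.5, 0.4, -0.6]
width: 0.0512
gripper_force: 0.0
```

{"op": "send_rows", "data": {
  "series": [
    [[-0.2,0,0,0.2,0],[-0.2,0,0,0.2,0],[-0.2,0,0,0.2,0],[-0.2,0,0,0,0],[-0.2,0,0,0,0]]
  ]
}}

```text
time_s: 20.02
ee_pos: [0.5899, 0.155, 0.2481]
tcp_rot: [-1.531, -2.74, 0.006]
force: [-0.0, -0.3, 0.3]
width: 0.051
gripper_force: 0.0
```

Run:
```python
from h import *
print(pose()[0],np.degrees(np.arctan2(*pose()[1][1::-1,1])))
q,d=env.grab_frame('top');C=cloud('top',d);hsv=cv2.cvtColor(q,cv2.COLOR_RGB2HSV);z=C[...,2];L=inf(RK,C[...,:2])
plan([(.592,.152,.195,31.6,20),(.592,.152,.1525,31.6,14)],-.2)
```

```text
[0.58988353 0.15500897 0.24813823] 31.629985845489863
[[-0.2,-0.01,0.0,0.15,0.0],[-0.2,-0.01,0.0,0.16,0.0],[-0.2,-0.006,-0.007,0.149,0.004],[-0.2,0.0,0.0,0.09,0.0],[-0.2,0.0,0.0,0.09,0.0],[-0.2,0.0,0.0,0.09,0.0],[-0.2,0.0,0.0,0.084,0.0]]
end [0.592  0.152  0.1525] 31.6
```

{"op": "send_rows", "data": {
  "series": [
    [[-0.2,-0.01,0,0.15,0],[-0.2,-0.01,0,0.16,0],[-0.2,-0.005,-0.005,0.15,0],[-0.2,0,0,0.09,0],[-0.2,0,0,0.09,0],[-0.2,0,0,0.09,0],[-0.2,0,0,0.085,0],[-0.2,0,0,0,0]]
  ]
}}

```text
time_s: 20.73
ee_pos: [0.5914, 0.1523, 0.1504]
tcp_rot: [-1.531, -2.741, 0.003]
force: [-0.5, -0.2, -0.4]
width: 0.0513
gripper_force: 0.0
```

{"op": "send_rows", "data": {
  "series": [
    [[1,0,0,0,0],[1,0,0,0,0],[1,0,0,0,0],[1,0,0,0,0],[1,0,0,0,0],[1,0,0,0,0]]
  ]
}}

```text
time_s: 21.23
ee_pos: [0.5929, 0.1524, 0.1532]
tcp_rot: [1.532, 2.742, 0.002]
force: [0.3, -0.7, 5.3]
width: 0.0107
gripper_force: 69.7
```

{"op": "send_rows", "data": {
  "series": [
    [[1,0,0,-0.04,0],[1,0,-0.04,0,0],[1,0,-0.04,0,0],[1,0,0,-0.08,0],[1,0,0,-0.08,0],[1,0,0,-0.07,0],[1,0,0,0,0],[1,0,0,0,0]]
  ]
}}

```text
time_s: 21.9
ee_pos: [0.585, 0.1476, 0.1858]
tcp_rot: [1.531, 2.742, 0.003]
force: [0.1, -0.3, -2.4]
width: 0.0108
gripper_force: 68.8
```

Run:
```python
from h import *
s=env.state();print(s['ee_pos'],s['force'],s['moment'],s['gripper_force'],inf(RK,s['ee_pos'][:2]))
p,d=env.grab_frame('side')
cv2.imwrite('pics/s7.png',crop(p,200,80,160,120,(640,480)))
```

```text
[0.58495548 0.14758674 0.18582011] [ 0.11732337 -0.27726042 -2.41119969] [0.04162983 0.02163317 0.0186601 ] 68.8361656665802 [-0.07343047 -0.15877944]
```

View pics/s7.png

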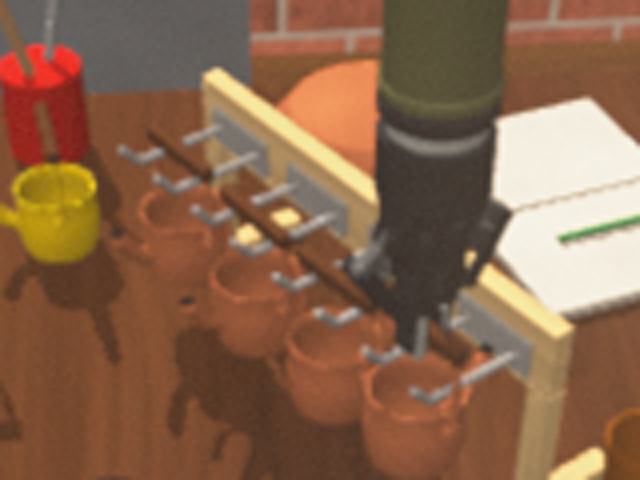

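The jug is lifted clear of its hook, spout away from the board, and weighs about 0.24 kg. Withdrawing it now.

{"op": "send_rows", "data": {
  "series": [
    [[1,0,-0.1,0,0],[1,0,-0.16,0,0],[1,0,-0.2,0,0],[1,0,-0.2,0,0],[1,0,-0.2,0,0],[1,0,-0.2,0,0],[1,0,0,-0.2,0],[1,0,0,-0.3,0],[1,0,0,-0.3,0],[1,0,0,-0.2,0]]
  ]
}}

```text
time_s: 22.78
ee_pos: [0.4763, 0.0804, 0.3076]
tcp_rot: [1.532, 2.741, 0.005]
force: [0.1, 0.8, -2.7]
width: 0.0109
gripper_force: 68.9
```

Run:
```python
from h import *
s=env.state();print(s['ee_pos'],s['width'],s['force'])
t=fr(PL,.06,-.07)
c=plan([(*fr(PL,.03,0),.30,70,28),(*t,.25,95.2,28),(*t,.18,95.2,18)],1)
```

```text
[0.4763421  0.08044045 0.30758559] 0.010890856367686217 [ 0.10262409  0.79302952 -2.66263254]
[[1,-0.23,0.01,0.01,-0.84],[1,-0.22,-0.01,0.01,-0.84],[1,-0.22,-0.03,0.0,-0.83],[1,-0.22,-0.05,0.01,-0.84],[1,-0.22,-0.07,0.01,-0.84],[1,-0.21,-0.09,0.01,-0.84],[1,-0.2,-0.1,0.01,-0.83],[1,-0.192,-0.117,0.003,-0.841],[1,-0.09,-0.08,0.08,-0.88],[1,-0.09,-0.1,0.09,-0.88]]
[[1,-0.08,-0.1,0.08,-0.88],[1,-0.07,-0.1,0.08,-0.88],[1,-0.06,-0.114,0.087,-0.879],[1,0.0,0.0,0.15,0.0],[1,0.0,0.0,0.14,0.0],[1,0.0,0.0,0.15,0.0],[1,0.0,-0.001,0.143,0.0]]
end [ 0.632  -0.1673  0.18  ] 95.2
```

{"op": "send_rows", "data": {
  "series": [
    [[1,-0.23,0.01,0.01,-0.84],[1,-0.22,-0.01,0.01,-0.84],[1,-0.22,-0.03,0.0,-0.83],[1,-0.22,-0.05,0.01,-0.84],[1,-0.22,-0.07,0.01,-0.84],[1,-0.21,-0.09,0.01,-0.84],[1,-0.2,-0.1,0.01,-0.83],[1,-0.19,-0.12,0.0,-0.84],[1,-0.09,-0.08,0.08,-0.88],[1,-0.09,-0.1,0.09,-0.88]]
  ]
}}

```text
time_s: 23.62
ee_pos: [0.6101, -0.1288, 0.2766]
tcp_rot: [0.266, 3.13, -0.001]
force: [0.1, 0.3, -3.2]
width: 0.0105
gripper_force: 68.9
```

{"op": "send_rows", "data": {
  "series": [
    [[1,-0.08,-0.1,0.08,-0.88],[1,-0.07,-0.1,0.08,-0.88],[1,-0.06,-0.115,0.085,-0.88],[1,0,0,0.15,0],[1,0,0,0.14,0],[1,0,0,0.15,0],[1,0,0,0.14,0],[1,0,0,0,0],[1,0,0,0,0]]
  ]
}}

```text
time_s: 24.37
ee_pos: [0.6306, -0.1669, 0.1768]
tcp_rot: [0.143, -3.135, -0.001]
force: [-0.8, 0.3, -2.3]
width: 0.0105
gripper_force: 68.8
```

Run:
```python
from h import *
s=env.state();print(s['ee_pos'],s['force'],inf(PL,s['ee_pos'][:2]),np.degrees(np.arctan2(*pose()[1][1::-1,1])),s['joints'])
```

```text
[ 0.63059894 -0.1668661   0.17677048] [-0.75682016  0.27660189 -2.30790538] [ 0.05854473 -0.06945802] 95.238034866808 [-0.32924161  0.43159543  0.72046783  1.5501277  -0.29220801  1.27356771
  2.09481465]
```

{"op": "send_rows", "data": {
  "series": [
    [[1,0,0,0.06,0],[1,0,0,0.06,0],[1,0,0,0.05,0],[1,0,0,0.02,0],[1,0,0,0.02,0],[1,0,0,0,0],[1,0,0,0,0]]
  ]
}}

```text
time_s: 24.95
ee_pos: [0.6314, -0.1673, 0.1529]
tcp_rot: [-0.143, 3.138, 0.0]
force: [0.4, 0.1, -2.9]
width: 0.0107
gripper_force: 68.8
```

{"op": "send_rows", "data": {
  "series": [
    [[1,0,0,0.01,0],[1,0,0,0,0],[1,0,0,0,0]]
  ]
}}

```text
time_s: 25.2
ee_pos: [0.6314, -0.1673, 0.1518]
tcp_rot: [-0.143, 3.138, 0.0]
force: [-1.3, -0.3, -3.4]
width: 0.0105
gripper_force: 68.8
```

{"op": "send_rows", "data": {
  "series": [
    [[1,0,0,0.01,0],[1,0,0,0,0],[1,0,0,0,0]]
  ]
}}

```text
time_s: 25.45
ee_pos: [0.6313, -0.1673, 0.1503]
tcp_rot: [0.143, -3.138, -0.0]
force: [0.5, 1.4, -2.6]
width: 0.0106
gripper_force: 68.8
```

{"op": "send_rows", "data": {
  "series": [
    [[1,0,0,0.01,0],[1,0,0,0,0],[1,0,0,0,0]]
  ]
}}

```text
time_s: 25.7
ee_pos: [0.6313, -0.1673, 0.1491]
tcp_rot: [0.143, -3.138, -0.0]
force: [-0.1, 0.7, -3.4]
width: 0.0108
gripper_force: 68.8
```

{"op": "send_rows", "data": {
  "series": [
    [[1,0,0,0.01,0],[1,0,0,0,0],[1,0,0,0,0]]
  ]
}}

```text
time_s: 25.95
ee_pos: [0.6315, -0.1676, 0.1482]
tcp_rot: [-0.143, 3.138, -0.0]
force: [0.3, -0.4, 0.1]
width: 0.0102
gripper_force: 69.1
```

{"op": "send_rows", "data": {
  "series": [
    [[-0.2,0,0,0,0],[-0.2,0,0,0,0],[-0.2,0,0,0,0],[-0.2,0,0,0,0],[-0.2,0,0,-0.1,0],[-0.2,0,0,-0.25,0],[-0.2,0,0,-0.3,0],[-0.2,0,0,-0.3,0],[-0.2,0,0,-0.3,0]]
  ]
}}

```text
time_s: 26.7
ee_pos: [0.631, -0.1675, 0.3008]
tcp_rot: [-0.143, 3.138, -0.0]
force: [0.3, -0.2, 0.5]
width: 0.0514
gripper_force: 0.0
```

Run:
```python
from h import *
s=env.state();print(s['ee_pos'],s['force'],inf(PL,s['ee_pos'][:2]))
plan([(.56,.02,.31,60,33),(.539,.247,.28,31.8,33),(.539,.247,.195,31.8,22)],-.2)
```

```text
[ 0.63100683 -0.16749994  0.30075691] [ 0.33527005 -0.19607427  0.50078251] [ 0.05889349 -0.07012622]
[[-0.2,0.06,0.23,-0.01,0.88],[-0.2,0.09,0.22,-0.01,0.88],[-0.2,0.1,0.22,-0.01,0.87],[-0.2,0.12,0.2,-0.01,0.88],[-0.2,0.14,0.2,-0.02,0.88],[-0.2,0.16,0.18,-0.01,0.88],[-0.2,0.168,0.165,-0.007,0.875],[-0.2,0.16,0.22,0.04,0.7],[-0.2,0.17,0.21,0.03,0.71],[-0.2,0.19,0.2,0.04,0.7]]
[[-0.2,0.2,0.18,0.03,0.7],[-0.2,0.21,0.17,0.04,0.71],[-0.2,0.22,0.16,0.03,0.7],[-0.2,0.235,0.135,0.04,0.702],[-0.2,0.0,0.0,0.18,0.0],[-0.2,0.0,0.0,0.17,0.0],[-0.2,0.0,0.0,0.18,0.0],[-0.2,0.0,0.0,0.178,0.0]]
end [0.539 0.247 0.195] 31.8
```

{"op": "send_rows", "data": {
  "series": [
    [[-0.2,0.06,0.23,-0.01,0.88],[-0.2,0.09,0.22,-0.01,0.88],[-0.2,0.1,0.22,-0.01,0.87],[-0.2,0.12,0.2,-0.01,0.88],[-0.2,0.14,0.2,-0.02,0.88],[-0.2,0.16,0.18,-0.01,0.88],[-0.2,0.17,0.165,-0.01,0.875],[-0.2,0.16,0.22,0.04,0.7],[-0.2,0.17,0.21,0.03,0.71],[-0.2,0.19,0.2,0.04,0.7]]
  ]
}}

```text
time_s: 27.53
ee_pos: [0.5505, 0.1189, 0.296]
tcp_rot: [1.134, 2.929, 0.004]
force: [0.0, 0.5, -0.3]
width: 0.0514
gripper_force: 0.0
```

{"op": "send_rows", "data": {
  "series": [
    [[-0.2,0.2,0.18,0.03,0.7],[-0.2,0.21,0.17,0.04,0.71],[-0.2,0.22,0.16,0.03,0.7],[-0.2,0.235,0.135,0.04,0.7],[-0.2,0,0,0.12,0],[-0.2,0,0,0.1,0],[-0.2,0,0,0,0],[-0.2,0,0,0,0]]
  ]
}}

```text
time_s: 28.2
ee_pos: [0.5392, 0.2455, 0.2513]
tcp_rot: [1.53, 2.744, -0.002]
force: [-0.6, 0.1, 0.2]
width: 0.0516
gripper_force: 0.0
```

Run:
```python
from h import *
print(pose()[0],np.degrees(np.arctan2(*pose()[1][1::-1,1])))
plan([(.539,.247,.20,31.8,20),(.539,.247,.1525,31.8,14)],-.2)
```

```text
[0.53916099 0.24547136 0.25130065] 31.703582756887357
[[-0.2,0.0,0.0,0.14,-0.01],[-0.2,0.01,0.0,0.15,0.0],[-0.2,0.002,0.006,0.138,-0.007],[-0.2,0.0,0.0,0.1,0.0],[-0.2,0.0,0.0,0.1,0.0],[-0.2,0.0,0.0,0.1,0.0],[-0.2,0.0,0.0,0.095,0.0]]
end [0.539  0.2471 0.1525] 31.8
```

{"op": "send_rows", "data": {
  "series": [
    [[-0.2,0,0,0.14,0],[-0.2,0.01,0,0.15,0],[-0.2,0,0.005,0.14,0],[-0.2,0,0,0.1,0],[-0.2,0,0,0.1,0],[-0.2,0,0,0.1,0],[-0.2,0,0,0.095,0],[-0.2,0,0,0,0]]
  ]
}}

```text
time_s: 28.87
ee_pos: [0.5377, 0.2479, 0.1499]
tcp_rot: [-1.527, -2.744, 0.005]
force: [-1.4, 0.6, 0.4]
width: 0.0511
gripper_force: 0.0
```

{"op": "send_rows", "data": {
  "series": [
    [[1,0,0,0,0],[1,0,0,0,0],[1,0,0,0,0],[1,0,0,0,0],[1,0,0,0,0],[1,0,0,0,0]]
  ]
}}

```text
time_s: 29.37
ee_pos: [0.5393, 0.2489, 0.1532]
tcp_rot: [1.527, 2.745, 0.002]
force: [-0.6, -0.5, 4.9]
width: 0.0106
gripper_force: 69.7
```

{"op": "send_rows", "data": {
  "series": [
    [[1,0,0,-0.04,0],[1,0,-0.05,0,0],[1,0,-0.05,0,0],[1,0,0,-0.08,0],[1,0,0,-0.08,0],[1,0,0,-0.07,0],[1,0,0,0,0],[1,0,0,0,0]]
  ]
}}

```text
time_s: 30.03
ee_pos: [0.5293, 0.2426, 0.1858]
tcp_rot: [1.527, 2.745, 0.003]
force: [-0.5, -0.6, -2.3]
width: 0.0106
gripper_force: 68.8
```

{"op": "send_rows", "data": {
  "series": [
    [[1,0,-0.1,0,0],[1,0,-0.16,0,0],[1,0,-0.2,0,0],[1,0,-0.2,0,0],[1,0,-0.2,0,0],[1,0,-0.2,0,0],[1,0,0,-0.2,0],[1,0,0,-0.3,0],[1,0,0,-0.3,0],[1,0,0,-0.2,0]]
  ]
}}

```text
time_s: 30.87
ee_pos: [0.4212, 0.1753, 0.3077]
tcp_rot: [1.527, 2.744, 0.006]
force: [0.7, 0.9, -2.9]
width: 0.0105
gripper_force: 68.9
```

Run:
```python
from h import *
s=env.state();print(s['ee_pos'],s['width'],s['force'])
t=fr(PL,-.06,-.07)
c=plan([(.49,.06,.31,60,28),(*t,.30,95.2,28),(*t,.18,95.2,20)],1)
```

```text
[0.42116941 0.17528527 0.30769364] 0.010456628485490312 [ 0.66044736  0.86867721 -2.88188787]
[[1,-0.19,0.0,0.0,-0.82],[1,-0.18,-0.02,-0.01,-0.82],[1,-0.19,-0.03,0.0,-0.82],[1,-0.17,-0.05,0.0,-0.82],[1,-0.18,-0.07,-0.01,-0.82],[1,-0.17,-0.074,0.001,-0.82],[1,-0.13,-0.18,0.01,-0.68],[1,-0.11,-0.19,0.01,-0.69],[1,-0.11,-0.2,0.01,-0.68],[1,-0.09,-0.2,0.01,-0.68]]
[[1,-0.07,-0.21,0.01,-0.68],[1,-0.06,-0.21,0.01,-0.69],[1,-0.05,-0.22,0.0,-0.68],[1,-0.03,-0.22,0.01,-0.68],[1,-0.015,-0.216,0.013,-0.684],[1,0.0,0.0,0.14,0.0],[1,0.0,0.0,0.15,0.0],[1,0.0,0.0,0.14,0.0],[1,0.0,0.0,0.14,0.0],[1,0.0,0.0,0.14,0.0]]
[[1,0.0,0.0,0.15,0.0],[1,0.0,0.0,0.14,0.0]]
end [ 0.5126 -0.1781  0.18  ] 95.2
```

{"op": "send_rows", "data": {
  "series": [
    [[1,-0.19,0.0,0.0,-0.82],[1,-0.18,-0.02,-0.01,-0.82],[1,-0.19,-0.03,0.0,-0.82],[1,-0.17,-0.05,0.0,-0.82],[1,-0.18,-0.07,-0.01,-0.82],[1,-0.17,-0.075,0.0,-0.82],[1,-0.13,-0.18,0.01,-0.68],[1,-0.11,-0.19,0.01,-0.69],[1,-0.11,-0.2,0.01,-0.68],[1,-0.09,-0.2,0.01,-0.68]]
  ]
}}

```text
time_s: 31.7
ee_pos: [0.4997, -0.0479, 0.302]
tcp_rot: [0.387, 3.117, 0.001]
force: [0.7, 0.7, -2.8]
width: 0.0108
gripper_force: 68.9
```

{"op": "send_rows", "data": {
  "series": [
    [[1,-0.07,-0.21,0.01,-0.68],[1,-0.06,-0.21,0.01,-0.69],[1,-0.05,-0.22,0.0,-0.68],[1,-0.03,-0.22,0.01,-0.68],[1,-0.015,-0.215,0.01,-0.685],[1,0,0,0.14,0],[1,0,0,0.15,0],[1,0,0,0.14,0],[1,0,0,0.14,0],[1,0,0,0.14,0]]
  ]
}}

```text
time_s: 32.53
ee_pos: [0.5119, -0.1782, 0.2111]
tcp_rot: [-0.143, 3.138, 0.0]
force: [-1.3, 0.3, -2.4]
width: 0.0106
gripper_force: 68.9
```

{"op": "send_rows", "data": {
  "series": [
    [[1,0,0,0.15,0],[1,0,0,0.14,0],[1,0,0,0,0],[1,0,0,0,0]]
  ]
}}

```text
time_s: 32.87
ee_pos: [0.5115, -0.1781, 0.1769]
tcp_rot: [0.143, -3.137, 0.0]
force: [0.9, -0.3, -1.5]
width: 0.0107
gripper_force: 68.9
```

Run:
```python
from h import *
s=env.state();print(s['ee_pos'],s['force'],inf(PL,s['ee_pos'][:2]),np.degrees(np.arctan2(*pose()[1][1::-1,1])),s['joints'])
```

```text
[ 0.51145753 -0.17805826  0.17690027] [ 0.86335716 -0.34452866 -1.54126099] [-0.06112072 -0.06980603] 95.2136599926173 [-0.70877669  0.23740619  1.13229421  1.83696586 -0.22837972  1.21252298
  2.15592792]
```

{"op": "send_rows", "data": {
  "series": [
    [[1,0,0,0.06,0],[1,0,0,0.06,0],[1,0,0,0.05,0],[1,0,0,0.02,0],[1,0,0,0.02,0],[1,0,0,0.01,0],[1,0,0,0.01,0],[1,0,0,0,0],[1,0,0,0,0]]
  ]
}}

```text
time_s: 33.62
ee_pos: [0.5121, -0.1782, 0.15]
tcp_rot: [-0.143, 3.138, 0.0]
force: [-0.1, 0.6, -3.8]
width: 0.0109
gripper_force: 68.9
```

{"op": "send_rows", "data": {
  "series": [
    [[1,0,0,0.01,0],[1,0,0,0,0],[1,0,0,0,0]]
  ]
}}

```text
time_s: 33.87
ee_pos: [0.512, -0.1781, 0.1486]
tcp_rot: [-0.143, 3.138, 0.0]
force: [0.4, -0.1, -2.5]
width: 0.011
gripper_force: 68.9
```

{"op": "send_rows", "data": {
  "series": [
    [[1,0,0,0.008,0],[1,0,0,0,0],[1,0,0,0,0]]
  ]
}}

```text
time_s: 34.12
ee_pos: [0.5123, -0.1785, 0.1481]
tcp_rot: [-0.143, 3.138, -0.001]
force: [0.3, -0.2, 1.6]
width: 0.0107
gripper_force: 69.5
```

{"op": "send_rows", "data": {
  "series": [
    [[-0.2,0,0,0,0],[-0.2,0,0,0,0],[-0.2,0,0,0,0],[-0.2,0,0,0,0],[-0.2,0,0,-0.1,0],[-0.2,0,0,-0.25,0],[-0.2,0,0,-0.3,0],[-0.2,0,0,-0.3,0],[-0.2,0,0,-0.3,0]]
  ]
}}

```text
time_s: 34.87
ee_pos: [0.5115, -0.1787, 0.3001]
tcp_rot: [-0.141, 3.138, 0.0]
force: [0.9, 0.5, 0.6]
width: 0.0511
gripper_force: 0.0
```

Run:
```python
from h import *
s=env.state();print(s['ee_pos'],s['force'],inf(PL,s['ee_pos'][:2]))
plan([(.49,.06,.31,60,33),(.4845,.332,.28,31.5,33),(.4845,.332,.25,31.5,22)],-.2)
p,d=env.grab_frame('side')
cv2.imwrite('pics/s8.png',crop(p,200,80,240,240,(560,560)))
```

```text
[ 0.51149632 -0.17869978  0.3000605 ] [0.91362979 0.46458249 0.64060101] [-0.06114023 -0.07044842]
[[-0.2,0.0,0.25,-0.01,0.77],[-0.2,0.02,0.25,-0.01,0.76],[-0.2,0.04,0.25,-0.01,0.77],[-0.2,0.05,0.24,-0.01,0.77],[-0.2,0.08,0.24,-0.01,0.77],[-0.2,0.09,0.23,-0.01,0.76],[-0.2,0.11,0.22,-0.01,0.77],[-0.2,0.13,0.216,-0.013,0.767],[-0.2,0.13,0.22,0.03,0.55],[-0.2,0.14,0.2,0.03,0.56]]
[[-0.2,0.16,0.2,0.02,0.55],[-0.2,0.16,0.19,0.03,0.55],[-0.2,0.17,0.19,0.03,0.55],[-0.2,0.19,0.17,0.03,0.56],[-0.2,0.19,0.16,0.02,0.55],[-0.2,0.2,0.15,0.03,0.55],[-0.2,0.214,0.139,0.03,0.554],[-0.2,0.0,0.0,0.13,0.0],[-0.2,0.0,0.0,0.12,0.0]]
end [0.4846 0.332  0.25  ] 31.5
```

View pics/s8.png

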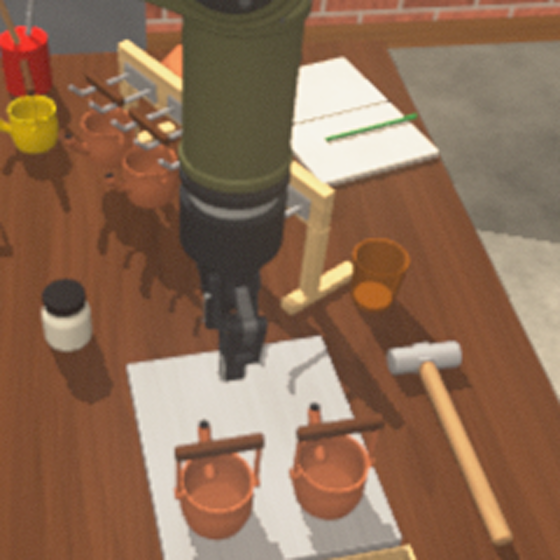

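Both jugs stand on the plate with their spouts (205,430) and (314,412) away from the tray. On to the third jug.

{"op": "send_rows", "data": {
  "series": [
    [[-0.2,0.0,0.25,-0.01,0.77],[-0.2,0.02,0.25,-0.01,0.76],[-0.2,0.04,0.25,-0.01,0.77],[-0.2,0.05,0.24,-0.01,0.77],[-0.2,0.08,0.24,-0.01,0.77],[-0.2,0.09,0.23,-0.01,0.76],[-0.2,0.11,0.22,-0.01,0.77],[-0.2,0.13,0.215,-0.01,0.77],[-0.2,0.13,0.22,0.03,0.55],[-0.2,0.14,0.2,0.03,0.56]]
  ]
}}

```text
time_s: 35.75
ee_pos: [0.489, 0.1218, 0.301]
tcp_rot: [0.983, 2.983, 0.003]
force: [0.4, -0.2, 0.1]
width: 0.0513
gripper_force: 0.0
```

{"op": "send_rows", "data": {
  "series": [
    [[-0.2,0.16,0.2,0.02,0.55],[-0.2,0.16,0.19,0.03,0.55],[-0.2,0.17,0.19,0.03,0.55],[-0.2,0.19,0.17,0.03,0.56],[-0.2,0.19,0.16,0.02,0.55],[-0.2,0.2,0.15,0.03,0.55],[-0.2,0.215,0.14,0.03,0.55],[-0.2,0,0,0.13,0],[-0.2,0,0,0.12,0],[-0.2,0,0,0,0]]
  ]
}}

```text
time_s: 36.58
ee_pos: [0.4832, 0.3323, 0.2448]
tcp_rot: [-1.532, -2.742, 0.007]
force: [-0.2, -0.2, -0.7]
width: 0.0511
gripper_force: 0.0
```

{"op": "send_rows", "data": {
  "series": [
    [[-0.2,0,0,0,0],[-0.2,0,0,0,0]]
  ]
}}

```text
time_s: 36.75
ee_pos: [0.4852, 0.3323, 0.2485]
tcp_rot: [1.534, 2.741, 0.002]
force: [1.0, -0.2, 0.6]
width: 0.0511
gripper_force: 0.0
```

Run:
```python
from h import *
print(pose()[0],np.degrees(np.arctan2(*pose()[1][1::-1,1])))
plan([(.4845,.332,.20,31.5,20),(.4845,.332,.1525,31.5,14)],-.2)
```

```text
[0.48516997 0.33228965 0.24853628] 31.517866530950325
[[-0.2,0.0,0.0,0.13,0.0],[-0.2,0.0,0.0,0.14,0.0],[-0.2,0.001,-0.006,0.134,0.003],[-0.2,0.0,0.0,0.1,0.0],[-0.2,0.0,0.0,0.1,0.0],[-0.2,0.0,0.0,0.1,0.0],[-0.2,0.0,0.0,0.096,0.0]]
end [0.4845 0.332  0.1525] 31.5
```

{"op": "send_rows", "data": {
  "series": [
    [[-0.2,0,0,0.13,0],[-0.2,0,0,0.14,0],[-0.2,0,-0.005,0.13,0],[-0.2,0,0,0.1,0],[-0.2,0,0,0.1,0],[-0.2,0,0,0.1,0],[-0.2,0,0,0.095,0],[-0.2,0,0,0,0]]
  ]
}}

```text
time_s: 37.42
ee_pos: [0.4829, 0.3315, 0.1495]
tcp_rot: [-1.533, -2.741, 0.005]
force: [-1.0, 0.3, -1.1]
width: 0.0511
gripper_force: 0.0
```

{"op": "send_rows", "data": {
  "series": [
    [[1,0,0,0,0],[1,0,0,0,0],[1,0,0,0,0],[1,0,0,0,0],[1,0,0,0,0],[1,0,0,0,0]]
  ]
}}

```text
time_s: 37.92
ee_pos: [0.4846, 0.3326, 0.1528]
tcp_rot: [1.533, 2.741, 0.003]
force: [-0.2, -0.2, 3.1]
width: 0.0108
gripper_force: 69.3
```

{"op": "send_rows", "data": {
  "series": [
    [[1,0,0,-0.06,0],[1,0,0,-0.08,0],[1,0,0,-0.08,0],[1,0,0,-0.05,0],[1,0,0,0,0],[1,0,0,0,0]]
  ]
}}

```text
time_s: 38.42
ee_pos: [0.4842, 0.3325, 0.1848]
tcp_rot: [1.533, 2.742, 0.002]
force: [-0.2, 0.2, -3.7]
width: 0.0108
gripper_force: 68.5
```

{"op": "send_rows", "data": {
  "series": [
    [[1,0,-0.1,0,0],[1,0,-0.18,0,0],[1,0,-0.2,0,0],[1,0,-0.2,0,0],[1,0,-0.2,0,0],[1,0,-0.1,0,0],[1,0,0,-0.25,0],[1,0,0,-0.3,0],[1,0,0,-0.3,0],[1,0,0,-0.15,0]]
  ]
}}

```text
time_s: 39.25
ee_pos: [0.3848, 0.2712, 0.3081]
tcp_rot: [1.534, 2.741, 0.008]
force: [0.5, 0.7, -3.2]
width: 0.0108
gripper_force: 69.0
```

Run:
```python
from h import *
s=env.state();print(s['ee_pos'],s['width'],s['force'],s['joints'])
t=fr(PL,.06,.075)
c=plan([(.45,.15,.31,-10,28),(*t,.30,-84.8,28),(*t,.18,-84.8,20)],1)
```

```text
[0.38478926 0.27116064 0.30813989] 0.010785141960033755 [ 0.49027791  0.70592857 -3.23331806] [-1.33040101 -0.13826887  0.60308672  1.79252446  0.07745789  1.45832656
 -0.18943239]
[[1,-0.14,-0.01,0.0,0.91],[1,-0.15,0.01,0.0,0.9],[1,-0.14,0.01,-0.01,0.91],[1,-0.14,0.03,0.0,0.91],[1,-0.13,0.05,0.0,0.9],[1,-0.14,0.05,0.0,0.91],[1,-0.12,0.07,0.0,0.91],[1,-0.123,0.079,-0.006,0.902],[1,-0.08,0.12,0.01,0.93],[1,-0.08,0.12,0.0,0.93]]
[[1,-0.06,0.13,0.01,0.94],[1,-0.05,0.14,0.0,0.93],[1,-0.03,0.14,0.01,0.93],[1,-0.02,0.14,0.01,0.93],[1,-0.01,0.14,0.0,0.94],[1,0.0,0.15,0.01,0.93],[1,0.02,0.14,0.0,0.93],[1,0.03,0.14,0.01,0.93],[1,0.04,0.14,0.01,0.94],[1,0.06,0.13,0.0,0.93]]
[[1,0.07,0.13,0.01,0.93],[1,0.077,0.115,0.004,0.935],[1,0.0,0.0,0.17,0.0],[1,0.0,0.0,0.16,0.0],[1,0.0,0.0,0.17,0.0],[1,0.0,0.0,0.17,0.0],[1,0.0,0.0,0.16,0.0],[1,0.0,0.0,0.17,0.0]]
end [ 0.6189 -0.0228  0.18  ] -84.8
```

{"op": "send_rows", "data": {
  "series": [
    [[1,-0.14,-0.01,0.0,0.91],[1,-0.15,0.01,0.0,0.9],[1,-0.14,0.01,-0.01,0.91],[1,-0.14,0.03,0.0,0.91],[1,-0.13,0.05,0.0,0.9],[1,-0.14,0.05,0.0,0.91],[1,-0.12,0.07,0.0,0.91],[1,-0.12,0.08,0.0,0.9],[1,-0.08,0.12,0.01,0.93],[1,-0.08,0.12,0.0,0.93]]
  ]
}}

```text
time_s: 40.08
ee_pos: [0.4732, 0.124, 0.3037]
tcp_rot: [-2.587, -1.781, 0.001]
force: [-0.3, 0.1, -3.6]
width: 0.0109
gripper_force: 68.9
```

{"op": "send_rows", "data": {
  "series": [
    [[1,-0.06,0.13,0.01,0.94],[1,-0.05,0.14,0.0,0.93],[1,-0.03,0.14,0.01,0.93],[1,-0.02,0.14,0.01,0.93],[1,-0.01,0.14,0.0,0.94],[1,0.0,0.15,0.01,0.93],[1,0.02,0.14,0.0,0.93],[1,0.03,0.14,0.01,0.93],[1,0.04,0.14,0.01,0.94],[1,0.06,0.13,0.0,0.93]]
  ]
}}

```text
time_s: 40.92
ee_pos: [0.5943, 0.0011, 0.2962]
tcp_rot: [-3.112, -0.428, 0.002]
force: [0.4, -0.0, -3.8]
width: 0.0107
gripper_force: 69.0
```

{"op": "send_rows", "data": {
  "series": [
    [[1,0.07,0.13,0.01,0.93],[1,0.08,0.115,0.0,0.935],[1,0,0,0,0],[1,0,0,0,0],[1,0,0,0,0]]
  ]
}}

```text
time_s: 41.33
ee_pos: [0.6181, -0.0222, 0.2952]
tcp_rot: [-3.138, -0.145, 0.002]
force: [-0.3, 0.0, -3.4]
width: 0.0109
gripper_force: 69.0
```

Run:
```python
from h import *
s=env.state();print(s['ee_pos'],s['width'],s['force'],s['joints'],inf(PL,s['ee_pos'][:2]),np.degrees(np.arctan2(*pose()[1][1::-1,1])))
t=fr(PL,.06,.075)
c=plan([(*t,.25,-84.8,20),(*t,.17,-84.8,20),(*t,.151,-84.8,5)],1)
```

```text
[ 0.61810936 -0.0222359   0.29523458] 0.010924369266801933 [-0.25400762  0.02777782 -3.40040547] [-0.78704266  0.34424175  1.00905575  1.48134813 -0.29115006  1.47716617
 -1.25529864] [0.05921476 0.0757089 ] -84.69217306107855
[[1,0.0,0.0,0.13,0.01],[1,0.0,0.0,0.12,0.0],[1,0.007,0.006,0.127,0.009],[1,0.0,0.0,0.17,0.0],[1,0.0,0.0,0.16,0.0],[1,0.0,0.0,0.17,0.0],[1,0.0,0.0,0.167,0.0],[1,0.0,0.0,0.04,0.0],[1,0.0,0.0,0.04,0.0],[1,0.0,0.0,0.04,0.0]]
[[1,0.0,0.0,0.038,0.0]]
end [ 0.619  -0.0229  0.151 ] -84.8
```

{"op": "send_rows", "data": {
  "series": [
    [[1,0,0,0.13,0.01],[1,0,0,0.12,0],[1,0.007,0.006,0.127,0.01],[1,0,0,0.17,0],[1,0,0,0.16,0],[1,0,0,0.17,0],[1,0,0,0.165,0],[1,0,0,0.04,0],[1,0,0,0.04,0],[1,0,0,0.04,0]]
  ]
}}

```text
time_s: 42.17
ee_pos: [0.6199, -0.0227, 0.1571]
tcp_rot: [-3.138, -0.142, -0.002]
force: [0.8, -0.1, -3.5]
width: 0.0107
gripper_force: 69.0
```

{"op": "send_rows", "data": {
  "series": [
    [[1,0,0,0.03,0],[1,0,0,0.01,0],[1,0,0,0,0],[1,0,0,0,0]]
  ]
}}

```text
time_s: 42.5
ee_pos: [0.6199, -0.0235, 0.1522]
tcp_rot: [-3.138, -0.14, -0.002]
force: [-0.5, 0.5, -3.9]
width: 0.0104
gripper_force: 69.0
```

{"op": "send_rows", "data": {
  "series": [
    [[1,0,0,0.01,0],[1,0,0,0.01,0],[1,0,0,0.01,0],[1,0,0,0,0],[1,0,0,0,0]]
  ]
}}

```text
time_s: 42.92
ee_pos: [0.6194, -0.0234, 0.1479]
tcp_rot: [-3.138, -0.14, 0.0]
force: [-0.1, 0.1, -4.7]
width: 0.0107
gripper_force: 69.0
```

{"op": "send_rows", "data": {
  "series": [
    [[1,0,0,0.008,0],[1,0,0,0,0],[1,0,0,0,0]]
  ]
}}

```text
time_s: 43.17
ee_pos: [0.6197, -0.0233, 0.1476]
tcp_rot: [-3.138, -0.14, -0.001]
force: [-1.3, 0.1, 0.9]
width: 0.0105
gripper_force: 69.6
```

Contact made, so I release and move to the fourth jug.

{"op": "send_rows", "data": {
  "series": [
    [[-0.2,0,0,0,0],[-0.2,0,0,0,0],[-0.2,0,0,0,0],[-0.2,0,0,0,0],[-0.2,0,0,-0.1,0],[-0.2,0,0,-0.25,0],[-0.2,0,0,-0.3,0],[-0.2,0,0,-0.3,0],[-0.2,0,0,-0.3,0]]
  ]
}}

```text
time_s: 43.92
ee_pos: [0.6192, -0.0238, 0.2997]
tcp_rot: [-3.138, -0.139, -0.001]
force: [1.3, 0.5, -0.3]
width: 0.0512
gripper_force: 0.0
```

Run:
```python
from h import *
s=env.state();print(s['ee_pos'],s['force'],s['joints'])
plan([(.5,.2,.33,-20,33),(.4295,.426,.30,31.5,33),(.4295,.426,.25,31.5,25)],-.2)
```

```text
[ 0.61922815 -0.02378488  0.29969259] [ 1.31835223  0.48083663 -0.31606401] [-0.78535803  0.34468654  1.01244487  1.47288172 -0.291984    1.48382704
 -1.25668124]
[[-0.2,-0.07,-0.16,-0.02,-0.94],[-0.2,-0.05,-0.17,-0.02,-0.95],[-0.2,-0.04,-0.17,-0.02,-0.94],[-0.2,-0.02,-0.18,-0.02,-0.95],[-0.2,0.0,-0.17,-0.03,-0.94],[-0.2,0.01,-0.18,-0.02,-0.95],[-0.2,0.03,-0.17,-0.02,-0.94],[-0.2,0.04,-0.17,-0.02,-0.94],[-0.2,0.07,-0.17,-0.02,-0.95],[-0.2,0.07,-0.16,-0.02,-0.94]]
[[-0.2,0.09,-0.15,-0.02,-0.95],[-0.2,0.107,-0.139,-0.023,-0.94],[-0.2,0.16,-0.12,0.03,-0.9],[-0.2,0.16,-0.1,0.02,-0.9],[-0.2,0.18,-0.09,0.03,-0.9],[-0.2,0.18,-0.08,0.02,-0.9],[-0.2,0.19,-0.05,0.03,-0.89],[-0.2,0.2,-0.04,0.02,-0.9],[-0.2,0.19,-0.03,0.03,-0.9],[-0.2,0.2,0.0,0.02,-0.9]]
[[-0.2,0.2,0.01,0.03,-0.9],[-0.2,0.19,0.034,0.02,-0.898],[-0.2,0.0,0.0,0.14,0.0],[-0.2,0.0,0.0,0.14,0.0],[-0.2,0.0,0.0,0.137,0.0]]
end [0.4295 0.426  0.25  ] 31.5
```

{"op": "send_rows", "data": {
  "series": [
    [[-0.2,-0.07,-0.16,-0.02,-0.94],[-0.2,-0.05,-0.17,-0.02,-0.95],[-0.2,-0.04,-0.17,-0.02,-0.94],[-0.2,-0.02,-0.18,-0.02,-0.95],[-0.2,0.0,-0.17,-0.03,-0.94],[-0.2,0.01,-0.18,-0.02,-0.95],[-0.2,0.03,-0.17,-0.02,-0.94],[-0.2,0.04,-0.17,-0.02,-0.94],[-0.2,0.07,-0.17,-0.02,-0.95],[-0.2,0.07,-0.16,-0.02,-0.94]]
  ]
}}

```text
time_s: 44.75
ee_pos: [0.5193, 0.1638, 0.3235]
tcp_rot: [-2.728, -1.557, -0.002]
force: [0.6, 0.4, 0.8]
width: 0.0513
gripper_force: 0.0
```

{"op": "send_rows", "data": {
  "series": [
    [[-0.2,0.09,-0.15,-0.02,-0.95],[-0.2,0.105,-0.14,-0.02,-0.94],[-0.2,0.16,-0.12,0.03,-0.9],[-0.2,0.16,-0.1,0.02,-0.9],[-0.2,0.18,-0.09,0.03,-0.9],[-0.2,0.18,-0.08,0.02,-0.9],[-0.2,0.19,-0.05,0.03,-0.89],[-0.2,0.2,-0.04,0.02,-0.9],[-0.2,0.19,-0.03,0.03,-0.9],[-0.2,0.2,0.0,0.02,-0.9]]
  ]
}}

```text
time_s: 45.58
ee_pos: [0.4432, 0.3817, 0.3039]
tcp_rot: [1.769, 2.596, 0.001]
force: [-0.6, 0.2, -0.1]
width: 0.0514
gripper_force: 0.0
```

{"op": "send_rows", "data": {
  "series": [
    [[-0.2,0.2,0.01,0.03,-0.9],[-0.2,0.19,0.035,0.02,-0.9],[-0.2,0,0,0.14,0],[-0.2,0,0,0.14,0],[-0.2,0,0,0.13,0],[-0.2,0,0,0,0],[-0.2,0,0,0,0]]
  ]
}}

```text
time_s: 46.17
ee_pos: [0.4294, 0.4258, 0.2481]
tcp_rot: [1.535, 2.741, -0.001]
force: [0.6, -0.4, 0.6]
width: 0.0514
gripper_force: 0.0
```

Run:
```python
from h import *
print(pose()[0],np.degrees(np.arctan2(*pose()[1][1::-1,1])))
plan([(.4295,.426,.20,31.5,20),(.4295,.426,.1525,31.5,14)],-.2)
```

```text
[0.42941519 0.42580278 0.24814342] 31.51718009562928
[[-0.2,0.0,0.0,0.13,0.0],[-0.2,0.0,0.0,0.14,0.0],[-0.2,0.001,0.001,0.131,0.003],[-0.2,0.0,0.0,0.1,0.0],[-0.2,0.0,0.0,0.1,0.0],[-0.2,0.0,0.0,0.1,0.0],[-0.2,0.0,0.0,0.096,0.0]]
end [0.4295 0.426  0.1525] 31.5
```

Run:
```python
from h import *
D=np.load('top0.npz');C=cloud('top',D['d'])
for u,v in((105,272),(143,312),(245,264)):print(at_z('top',u,v,.06),C[v,u],inf(RK,at_z('top',u,v,.06)[:2]))
```

```text
[0.31402348 0.5250949  0.06      ] [0.3162404  0.54766037 0.00552223] [-0.1063816   0.30471898]
[0.20606106 0.39928262 0.06      ] [0.20327746 0.41754175 0.00137558] [-0.26425996  0.25413205]
[0.36068274 0.11453279 0.06      ] [0.35969581 0.11354469 0.07252408] [-0.28176941 -0.06941663]
```

{"op": "send_rows", "data": {
  "series": [
    [[-0.2,0,0,0.13,0],[-0.2,0,0,0.14,0],[-0.2,0,0,0.13,0],[-0.2,0,0,0.1,0],[-0.2,0,0,0.1,0],[-0.2,0,0,0.1,0],[-0.2,0,0,0.095,0],[-0.2,0,0,0,0]]
  ]
}}

```text
time_s: 46.83
ee_pos: [0.4285, 0.4253, 0.1501]
tcp_rot: [-1.534, -2.741, 0.006]
force: [-0.6, -1.0, 0.1]
width: 0.0515
gripper_force: 0.0
```

{"op": "send_rows", "data": {
  "series": [
    [[1,0,0,0,0],[1,0,0,0,0],[1,0,0,0,0],[1,0,0,0,0],[1,0,0,0,0],[1,0,0,0,0]]
  ]
}}

```text
time_s: 47.33
ee_pos: [0.43, 0.4267, 0.1535]
tcp_rot: [1.534, 2.741, 0.003]
force: [1.2, -0.3, 3.0]
width: 0.0108
gripper_force: 69.6
```

{"op": "send_rows", "data": {
  "series": [
    [[1,0,0,-0.06,0],[1,0,0,-0.08,0],[1,0,0,-0.08,0],[1,0,0,-0.05,0],[1,0,0,0,0],[1,0,0,0,0]]
  ]
}}

```text
time_s: 47.83
ee_pos: [0.4296, 0.4263, 0.1854]
tcp_rot: [1.534, 2.742, 0.002]
force: [0.0, -0.0, -3.4]
width: 0.0107
gripper_force: 68.7
```

{"op": "send_rows", "data": {
  "series": [
    [[1,0,-0.1,0,0],[1,0,-0.18,0,0],[1,0,-0.2,0,0],[1,0,-0.2,0,0],[1,0,-0.15,0,0],[1,0,0,-0.05,0],[1,0,0,-0.25,0],[1,0,0,-0.3,0],[1,0,0,-0.3,0],[1,0,0,-0.15,0]]
  ]
}}

```text
time_s: 48.67
ee_pos: [0.3459, 0.3751, 0.3154]
tcp_rot: [1.535, 2.741, 0.01]
force: [0.5, 0.7, -2.7]
width: 0.0107
gripper_force: 68.8
```

Run:
```python
from h import *
s=env.state();print(s['ee_pos'],s['width'],s['force'],s['joints'])
t=fr(PL,-.06,.075)
c=plan([(.44,.18,.31,-10,28),(*t,.30,-84.8,28)],1)
```

```text
[0.34594109 0.3750937  0.31540991] 0.01069014879900207 [ 0.54044056  0.74285964 -2.72663118] [-1.39091271 -0.02616696  0.50721953  1.69651706  0.01201921  1.46181432
 -0.33502625]
[[1,-0.22,-0.02,0.01,0.91],[1,-0.23,0.0,0.0,0.9],[1,-0.23,0.01,0.01,0.91],[1,-0.22,0.04,0.0,0.9],[1,-0.22,0.06,0.01,0.91],[1,-0.21,0.08,0.0,0.9],[1,-0.2,0.09,0.01,0.91],[1,-0.195,0.118,0.005,0.906],[1,-0.12,0.06,0.01,0.93],[1,-0.11,0.06,0.0,0.93]]
[[1,-0.11,0.08,0.01,0.94],[1,-0.1,0.09,0.0,0.93],[1,-0.09,0.1,0.01,0.93],[1,-0.08,0.1,0.01,0.93],[1,-0.07,0.11,0.0,0.94],[1,-0.06,0.12,0.01,0.93],[1,-0.05,0.12,0.0,0.93],[1,-0.04,0.13,0.01,0.93],[1,-0.02,0.13,0.01,0.94],[1,-0.01,0.13,0.0,0.93]]
[[1,0.0,0.13,0.01,0.93],[1,0.007,0.134,0.003,0.935]]
end [ 0.4994 -0.0337  0.3   ] -84.8
```

{"op": "send_rows", "data": {
  "series": [
    [[1,-0.22,-0.02,0.01,0.91],[1,-0.23,0.0,0.0,0.9],[1,-0.23,0.01,0.01,0.91],[1,-0.22,0.04,0.0,0.9],[1,-0.22,0.06,0.01,0.91],[1,-0.21,0.08,0.0,0.9],[1,-0.2,0.09,0.01,0.91],[1,-0.195,0.12,0.005,0.905],[1,-0.12,0.06,0.01,0.93],[1,-0.11,0.06,0.0,0.93]]
  ]
}}

```text
time_s: 49.5
ee_pos: [0.448, 0.1468, 0.3041]
tcp_rot: [2.59, 1.778, 0.0]
force: [-0.8, 0.1, -3.4]
width: 0.0109
gripper_force: 68.8
```

{"op": "send_rows", "data": {
  "series": [
    [[1,-0.11,0.08,0.01,0.94],[1,-0.1,0.09,0.0,0.93],[1,-0.09,0.1,0.01,0.93],[1,-0.08,0.1,0.01,0.93],[1,-0.07,0.11,0.0,0.94],[1,-0.06,0.12,0.01,0.93],[1,-0.05,0.12,0.0,0.93],[1,-0.04,0.13,0.01,0.93],[1,-0.02,0.13,0.01,0.94],[1,-0.01,0.13,0.0,0.93]]
  ]
}}

```text
time_s: 50.33
ee_pos: [0.4907, -0.0052, 0.2969]
tcp_rot: [-3.112, -0.427, -0.0]
force: [0.1, 1.0, -3.5]
width: 0.0104
gripper_force: 68.8
```

{"op": "send_rows", "data": {
  "series": [
    [[1,0.0,0.13,0.01,0.93],[1,0.007,0.135,0.0,0.935],[1,0,0,0,0],[1,0,0,0,0],[1,0,0,0,0]]
  ]
}}

```text
time_s: 50.75
ee_pos: [0.4985, -0.0342, 0.2958]
tcp_rot: [-3.138, -0.146, 0.0]
force: [0.9, 0.5, -2.7]
width: 0.0108
gripper_force: 68.8
```

Run:
```python
from h import *
s=env.state();print(s['ee_pos'],s['width'],s['force'],s['joints'],inf(PL,s['ee_pos'][:2]),np.degrees(np.arctan2(*pose()[1][1::-1,1])))
t=fr(PL,-.06,.075)
c=plan([(*t,.25,-84.8,20),(*t,.17,-84.8,20),(*t,.151,-84.8,5)],1)
```

```text
[ 0.49852501 -0.03415672  0.29579627] 0.010763809645901547 [ 0.8715521   0.53653604 -2.74764278] [-0.88937305 -0.07395266  0.87253589  1.75683787  0.05659913  1.43271022
 -1.50385615] [-0.06095784  0.07467538] -84.67536889176958
[[1,0.0,0.0,0.13,0.01],[1,0.01,0.0,0.12,0.0],[1,-0.002,-0.003,0.132,0.012],[1,0.0,0.0,0.17,0.0],[1,0.0,0.0,0.16,0.0],[1,0.0,0.0,0.17,0.0],[1,0.0,0.0,0.166,0.0],[1,0.0,0.0,0.04,0.0],[1,0.0,0.0,0.04,0.0],[1,0.0,0.0,0.04,0.0]]
[[1,0.0,0.0,0.039,0.0]]
end [ 0.4994 -0.0337  0.151 ] -84.8
```

{"op": "send_rows", "data": {
  "series": [
    [[1,0,0,0.13,0.01],[1,0.01,0,0.12,0],[1,0,0,0.13,0.01],[1,0,0,0.17,0],[1,0,0,0.16,0],[1,0,0,0.17,0],[1,0,0,0.165,0],[1,0,0,0.04,0],[1,0,0,0.04,0],[1,0,0,0.04,0]]
  ]
}}

```text
time_s: 51.58
ee_pos: [0.5004, -0.034, 0.1565]
tcp_rot: [-3.138, -0.143, -0.002]
force: [1.3, -0.2, -3.9]
width: 0.0109
gripper_force: 68.8
```

{"op": "send_rows", "data": {
  "series": [
    [[1,0,0,0.03,0],[1,0,0,0.01,0],[1,0,0,0,0],[1,0,0,0,0]]
  ]
}}

```text
time_s: 51.92
ee_pos: [0.5001, -0.0347, 0.1518]
tcp_rot: [-3.138, -0.14, -0.002]
force: [-0.1, -0.9, -2.3]
width: 0.0108
gripper_force: 68.8
```

{"op": "send_rows", "data": {
  "series": [
    [[1,0,0,0.01,0],[1,0,0,0.01,0],[1,0,0,0,0],[1,0,0,0,0]]
  ]
}}

```text
time_s: 52.25
ee_pos: [0.4997, -0.0347, 0.1488]
tcp_rot: [-3.138, -0.14, -0.0]
force: [-0.0, 0.2, -3.3]
width: 0.0107
gripper_force: 68.8
```

{"op": "send_rows", "data": {
  "series": [
    [[1,0,0,0.008,0],[1,0,0,0,0],[1,0,0,0,0]]
  ]
}}

```text
time_s: 52.5
ee_pos: [0.4999, -0.0346, 0.1482]
tcp_rot: [-3.138, -0.14, -0.001]
force: [-1.4, 0.2, 0.2]
width: 0.0106
gripper_force: 69.2
```

{"op": "send_rows", "data": {
  "series": [
    [[-0.2,0,0,0,0],[-0.2,0,0,0,0],[-0.2,0,0,0,0],[-0.2,0,0,0,0],[-0.2,0,0,-0.1,0],[-0.2,0,0,-0.25,0],[-0.2,0,0,-0.3,0],[-0.2,0,0,-0.3,0],[-0.2,0,0,-0.3,0],[-0.2,0,0,-0.3,0]]
  ]
}}

```text
time_s: 53.33
ee_pos: [0.4994, -0.0352, 0.3368]
tcp_rot: [-3.138, -0.139, -0.002]
force: [0.7, -0.1, 0.3]
width: 0.0513
gripper_force: 0.0
```

{"op": "send_rows", "data": {
  "series": [
    [[-0.2,0.0,-0.25,0,0],[-0.2,0.0,-0.25,0,0],[-0.2,0.0,-0.25,0,0],[-0.2,0,-0.25,0,0],[-0.2,0,-0.25,0,0],[-0.2,0,-0.25,0,0],[-0.2,0,0,0,0],[-0.2,0,0,0,0],[-0.2,0,0,0,0]]
  ]
}}

```text
time_s: 54.08
ee_pos: [0.4839, 0.1437, 0.3346]
tcp_rot: [3.138, 0.139, 0.001]
force: [0.5, -0.7, -0.5]
width: 0.0514
gripper_force: 0.0
```

Run:
```python
from h import *
print(env.state()['ee_pos'])
p,d=env.grab_frame('side');q,_=env.grab_frame('top')
cv2.imwrite('pics/s9.png',np.hstack([crop(p,200,160,220,240,(400,436)),crop(q,250,130,240,262,(400,436))]))
```

```text
[0.48394614 0.1436948  0.33458766]
```

View pics/s9.png

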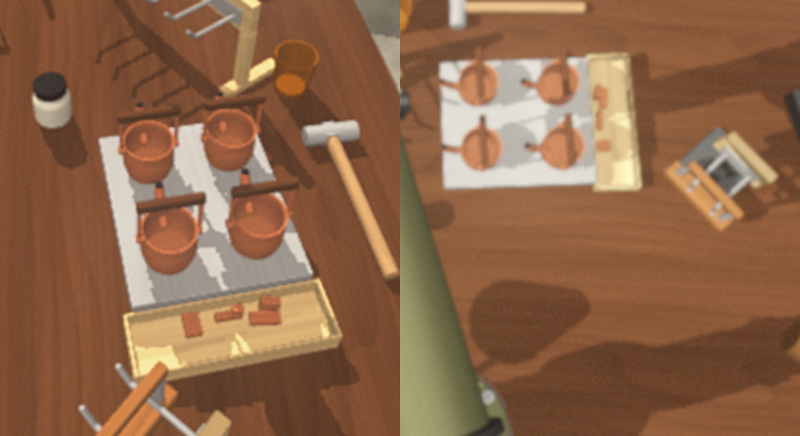

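All four jugs stand upright on the plate with spouts away from the tray, the four offcuts are in the tray and the scraper hangs on its hook. Handing in.

```bash
python3 -c "
from bench import env
print(env.close_job())"
```

```text
the job is handed in; nothing more can be done
None
```

I handed the job in at about 54 s: all four offcuts were in the tray, the scraper was back on its hook, and all four jugs stood upright on the plate with spouts away from the tray; the hand-in returned no verdict.

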